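# Release a laptop's battery pack with a pin through the base

## Task

The laptop lies base up in the repair cradle and its battery pack is held in the side bay by a spring catch inside. Take the yellow release pin from the tool stand and push the catch down through the small orange-rimmed hole until the pack springs out, feeling for the catch and for the end of its travel: it breaks at more than 18 N, and the base cracks at more than 30 N. Put the pin back in the stand, draw the pack right out of its bay and lay it flat on the blue mat close beside the bay's mouth, and leave everything else where it is.

Things in the scene. Friction and masses are not known exactly. Their poses are not given: they have to be found in the camera images.
- laptop: Dark grey closed laptop, 240 (x) x 330 (y) x 44 mm, lying base up in an aluminium cradle on the blue mat; it is held fast. Origin at the centre of the cradle's underside, on the mat's top (3 mm above the table); z up. The base's outer face, now on top, is at z = 44 mm. The battery bay runs along y near the -x edge and opens in the -y side face, at y = -165 mm.
- hole (a point): Centre of the release hole, 9 mm across, level with the base's face, in an orange square insert; it goes straight down through a 4 mm wall. The catch's flat pad lies 11 to 21 mm below it; how deep differs by machine and is not measured. It yields to a spring (2 N at first, 4 to 6 N near the end), frees the pack within 4.5 mm and meets a solid stop about 5 mm below where first touched.
- bay_mouth (a point): Centre of the bay's opening in the laptop's -y side face; axes as the laptop's. The bay is 57 mm wide, 22 mm high and 133 mm deep, its floor 18 mm above the mat. The pack slides out towards -y. Once freed, a damped spring pushes it out; keep the catch down for about half a second.
- pin_mid (a point): Release pin, upright in the stand at the start: white 6 mm shank with round tip, 46 mm long, under a yellow handle 14 mm across and 80 mm long. Overall 126 mm, 40 g. This point is on its axis in the handle, 91 mm above the tip; z runs from tip to handle.
- pin_tip (a point): The tip of the pin's shank, on its axis.
- pack_mid (a point): Battery pack, 55 (x) x 150 (y) x 20 mm, about 0.3 kg, black with a yellow-green end cap. This point is its centre; axes as the laptop's while in the bay. Latched, it stands 22 mm out of the bay; freed, it springs 16 to 20 mm further out. It then slides with 1 to 3 N; as it leaves the bay its underside is 18 mm above the mat.
- pack_cap (a point): Centre of the pack's grip, at half its height, 13 mm from its outer (-y) end; 55 mm wide across x, 10 mm from here to its top.
- stand: Black tool stand, a fixed block 150 (x) x 46 (y) x 50 mm with four upright through holes of 9 mm in a row along its x, at -54, -18, 18 and 54 mm. Origin at the centre of its underside, on the table. The pin and two drivers stand in three of the holes in any order, handle resting on the top, tip 4 mm above the table. Any free hole will do for the pin.
- driver_red: Screwdriver with red handle, same size as the pin, upright in the stand; leave it. Origin at its tip.
- driver_blue: Screwdriver with blue handle, same size as the pin, upright in the stand; leave it. Origin at its tip.
- screw_dish: Steel screw dish, 84 mm across, 22 mm high, on the mat; leave it. Origin under its centre.
- drive: Bare 2.5 inch drive, 70 x 100 x 9.5 mm, lying on the table; leave it. Origin under its centre.
- cleaner: Clear bottle with blue cap, 56 mm across, 130 mm high, on the table; leave it. Origin under its centre.
- pry_bar: Flat steel pry bar, 22 x 178 x 5 mm, lying on the mat near the robot; leave it. Origin under its blade.
- ram_stick: Green memory module, 30 x 68 x 4 mm, lying on the mat; leave it. Origin under its centre.
Things that resemble listed ones, but are neither listed nor needed, are in the scene too. There is more than one size of the stand; the one meant has the size given above. Leave any turquoise look-alike of the part that bears pack_mid alone.

How it is judged (in metres and radians):
On the way, in this order (a step that is already met when the one before it is completed fails the run):
1. with the pin's tip in the release hole, the pack springs at least 7 mm out of the bay (y of pack_mid in the frame of laptop below -0.119 m and z of pin_tip in the frame of laptop below 0.04 m and horizontal distance between pin_tip and hole below 0.008 m), for 0.05 s.
2. the pack is drawn right out of its bay (y of pack_mid in the frame of laptop below -0.242 m), for 0.1 s.
At the end, for the whole second after the job is handed in: The pack lies flat (within 6 degrees) and still on the mat, wholly out of the bay, its centre within 20 cm of the bay's mouth; the pin stands upright and still in a hole of the stand, seated to within 5 mm. All else is where it was (y of pack_mid in the frame of laptop below -0.242 m and horizontal distance between pack_mid and bay_mouth below 0.2 m and height (world z) of pack_mid between 0.0115 and 0.017 m and angle between pack_mid's own z axis and vertical below 0.1 rad and z of pack_mid in the frame of laptop above 0.005 m and linear speed of each of pack, pin below 0.02 m/s and z of pin_tip in the frame of stand below 0.009 m and horizontal distance between pin_tip and stand below 0.065 m and angle between pin_tip's own z axis and vertical below 0.15 rad); the robot touches nothing.
It fails at once if the pin presses on the catch with more than 18 N (contact force between pin and catch above 18 N).
It fails at once if the pin presses on the laptop's base with more than 30 N (contact force between pin and laptop above 30 N).
It fails at once if a bystander is moved by more than 3 cm (distance of any of driver_red, driver_blue, screw_dish, drive, cleaner, pry_bar, ram_stick from where it was at the start of the episode above 0.03 m).
It also fails if it takes over 64 s, if anything falls off the work surface, if the arm or the gripper's body presses on something with over 40 N, if the wrist force passes 120 N, or if a joint passes its speed limit or range.

## Robot

A 6-joint arm with a two-finger parallel gripper is mounted at the origin on the work surface. World frame = base frame: x ahead of the robot, y to its left, z up, the work surface at z = 0. Lengths are in m, angles in degrees, forces in N, time in s.
With the tool pointing down it reaches from about 0.275 to 0.875 m from the base axis. Payload 12.5 kg.
Tool frame: the origin (TCP) lies at the very end of the fingers, on their centre line; the grasp point (between the pads) lies 19 mm behind it; x points along the fingers, y is the direction in which the jaws open and shut, and the axes are right-handed (so a half turn about x gives the same grasp; the last joint's range is limited). The gripper opens to 85 mm and grips with 20 to 120 N. Pads are 22 mm wide; open, the fingers measure 114 mm over their backs; the gripper's body (76 mm by 85 mm) begins 54 mm behind the grasp point. The pads swing forward as they close: fully open they stand 13 mm farther back than shut.
Start: joints at [64.538, 20.094, 94.641, -0, 65.266, -4.847], TCP at [0.194, 0.515, 0.199] pointing down, gripper open.
Joint ranges: [-157.81, 157.81], [-45, 120.19], [0.68, 151.7], [-89.99, 269.99], [4.06, 180], [-164.3, 164.3]. Speed limits (degrees/s): [127.2, 127.2, 159.86, 180, 180, 180].

## Interface

Orientations are given as [roll, pitch, yaw] about the fixed x, y, z axes, in that order (R = Rz(yaw) Ry(pitch) Rx(roll)).
In Python, from rig import env gives the robot as it stands.
- The arm moves only by the tool send_rows, never from a script. Its argument "motion" is a list of rows, each an object of numbers: "ax", "ay", "az": the turn, a rotation vector about the tool's x, y, z in degrees; "tx", "ty", "tz": the shift along the tool's x, y, z in m; "gripper": the opening, from 0 (shut) to 1 (fully open). A call has 1 to 10 rows; each row shifts and turns the commanded pose from where the row before left it, along the tool's axes as they then stand; what a row does not reach is not made up. A row lasts 1/10 s, in which the tool goes at most 50 mm and 8.59 degrees, less where a joint would pass 70% of its speed; a pose out of reach is approached as far as the arm can. A call with a gripper value outside its range is refused whole. The fingers move at their own pace and stop on an object; "force" is the grip in N (left out, the last holds). Time passes only in rows, so rows that do not move let the fingers close. It gives the time, the measured TCP pose, the force and the opening at its end, in the units of the state.
- env.sense(): the state, without advancing time (a new reading comes with each control period).
- env.get_image(name): name is "side" or "top"; returns the picture (480x640x3 uint8, red, green, blue); there is no depth.
- env.camera_model(name): a dict with "fx", "fy", "cx", "cy" (pixels), "cam_to_world" (4x4, takes a point from camera to world coordinates). Camera axes: x right, y up, looking along -z (the intrinsics and any distortion apply to the point x, -y, -z); pixel columns grow to the right and rows downward; lengths in m; the calibration is good to about 2 mm. A picture is of the moment at which its call begins. camera_model takes no time and is no camera call.
- env.sign_off(): hands the job in, once; it reports no verdict.
The state is a dict: "time": time; "joint_pos": joint angles; "qvel": joint speeds; "joint_torque": joint torques, N m; "tcp_pos": TCP position; "tcp_rot": TCP orientation; "force": force on the tool from outside, world axes, zero at the start; "wrist_torque": the same for the moment, N m; "finger_gap": opening from 0.0 (shut) to 1.0 (fully open).
Only numpy, scipy, OpenCV 4.12 (cv2) and the standard library are available. Lean on these libraries where they do the work, as an engineer would, in place of code of your own. Each camera call takes 0.05 s, during which the arm holds its last target. There are 200 camera calls.

## Working session

There is one attempt and no reset: what is moved stays moved. The work goes in short steps, Python scripts to look and compute and a tool call to move; the robot and the scene stay as the last step left them, time stands still between calls to the robot, and variables do not carry over. Pictures are saved under pics/ and viewed, on a budget of 10 in all, crops included, one or two more only if the job needs it, and the job is handed in when it is done.

Besides the shell and the picture viewer there is one more tool, called by a JSON object that holds its "fn" and its "kwargs". send_rows: Moves the arm, as the interface text tells. Its arguments: {"type":"object","properties":{"motion":{"type":"array","items":{"type":"object","properties":{"ax":{"type":"number"},"ay":{"type":"number"},"az":{"type":"number"},"tx":{"type":"number"},"ty":{"type":"number"},"tz":{"type":"number"},"gripper":{"type":"number"}}}},"force":{"type":"number"}},"required":["motion"]}

```bash
ls; mkdir -p pics
python3 - <<'E'
from rig import env
import cv2
print(env.sense())
for n in("top","side"):
    cv2.imwrite(f"pics/{n}0.png",env.get_image(n)[:,:,::-1]); m=env.camera_model(n); print(n,m)
E
```

```text
pics
{'time': 0.0, 'joint_pos': array([ 6.45378753e+01,  2.01248986e+01,  9.46774131e+01, -7.40026894e-04,
        6.52654984e+01, -4.84817749e+00]), 'qvel': array([-0.02759234, -0.03712734,  0.05084805,  0.05236542, -0.07441329,
        0.05123977]), 'joint_torque': array([ 8.60666205e-04, -5.06089568e+01, -2.91416609e+01, -2.00475233e-05,
        4.39139432e-03,  1.41811640e-05]), 'tcp_pos': array([0.1934655 , 0.51445283, 0.19895001]), 'tcp_rot': array([ -94.28059048,   89.93218649, -114.89422764]), 'force': array([ 0.59292556, -0.40521669,  0.08427163]), 'wrist_torque': array([-0.05197444,  0.03105517, -0.03909908]), 'finger_gap': 0.9933136329508107}
top {'fx': 476.4883340008199, 'fy': 476.4883340008199, 'cx': 321.5515827485101, 'cy': 245.80051359421674, 'cam_to_world': array([[-0.00781587,  0.99131697, -0.13126145,  0.29206287],
       [-0.99966627, -0.00451371,  0.02543579,  0.05784432],
       [ 0.02462246,  0.13141645,  0.99102142,  1.16017873],
       [ 0.        ,  0.        ,  0.        ,  1.        ]])}
side {'fx': 517.2110122907839, 'fy': 517.2110122907839, 'cx': 319.0180529146729, 'cy': 242.92752209894687, 'cam_to_world': array([[-0.99651071,  0.03009572, -0.07785016,  0.34704762],
       [-0.08148753, -0.55263616,  0.82942936,  1.0969487 ],
       [-0.01806054,  0.83287906,  0.55316027,  0.78754386],
       [ 0.        ,  0.        ,  0.        ,  1.        ]])}
```

View pics/top0.png

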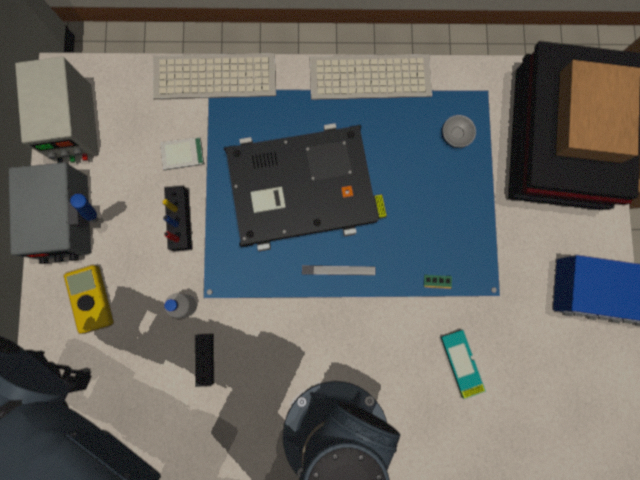

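View pics/side0.png

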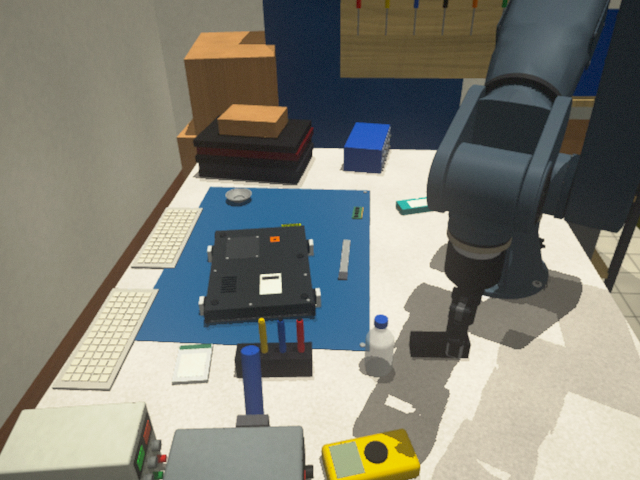

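The top view shows the laptop at (303,185), the orange hole insert at (347,191) and the pack's cap at (380,205). There are two black blocks: (177,218), which holds the three tools and is about 63 px (0.146 m) long, and an empty one at (204,360), about 52 px long. The first matches the 150 mm stand. The yellow tool at (168,203) is the pin. The turquoise pack at (462,362) is the decoy. I'll confirm with one enlarged composite.

```bash
cat > h.py <<'E'
import numpy as np, cv2
from rig import env
def ray(n,u,v):
    m=env.camera_model(n);T=m["cam_to_world"]
    d=T[:3,:3]@np.array([(u-m["cx"])/m["fx"],-(v-m["cy"])/m["fy"],-1]);return T[:3,3],d
def onz(n,u,v,z):
    o,d=ray(n,u,v);return o+d*(z-o[2])/d[2]
def proj(n,p):
    m=env.camera_model(n);T=m["cam_to_world"];c=T[:3,:3].T@(np.asarray(p)-T[:3,3])
    return np.array([m["cx"]-m["fx"]*c[0]/c[2],m["cy"]+m["fy"]*c[1]/c[2]])
def crop(img,x,y,w,h,s):
    c=cv2.resize(img[y:y+h,x:x+w],None,fx=s,fy=s,interpolation=cv2.INTER_CUBIC)
    for i in range(0,w,10):
        cv2.line(c,(int(i*s),0),(int(i*s),6 if i%20 else 12),(255,255,255),1)
        if i%20==0: cv2.putText(c,str(x+i),(int(i*s),22),0,.35,(255,255,255),1)
    for i in range(0,h,10):
        cv2.line(c,(0,int(i*s)),(6 if i%20 else 12,int(i*s)),(255,255,255),1)
        if i%20==0: cv2.putText(c,str(y+i),(14,int(i*s)+4),0,.35,(255,255,255),1)
    return c
E
python3 - <<'E'
from h import *
t=cv2.imread("pics/top0.png");s=cv2.imread("pics/side0.png")
o=np.zeros((600,800,3),np.uint8)
for (im,x,y,w,h,k),(X,Y) in [((t,150,180,50,75,4),(0,0)),((s,225,310,100,75,4),(200,0)),((t,220,115,175,135,2.3),(0,300)),((s,195,215,135,115,2.9),(405,300))]:
    c=crop(im,x,y,w,h,k)[:600-Y,:800-X];o[Y:Y+c.shape[0],X:X+c.shape[1]]=c
cv2.imwrite("pics/comp.png",o)
def blob(im,lo,hi,x,y,w,h):
    H=cv2.cvtColor(im,cv2.COLOR_BGR2HSV)[y:y+h,x:x+w];m=cv2.inRange(H,lo,hi);v,u=np.nonzero(m)
    return u.mean()+x,v.mean()+y,len(u),u.min()+x,u.max()+x,v.min()+y,v.max()+y
print("hole T",blob(t,(3,150,120),(14,255,255),330,175,40,35));print("hole S",blob(s,(3,150,120),(14,255,255),260,230,30,20))
print("cap T",blob(t,(24,120,80),(40,255,255),370,185,25,40))
print("pin T",blob(t,(20,150,80),(30,255,255),155,185,35,40));print("pin S",blob(s,(20,150,80),(30,255,255),250,310,25,60))
E
```

```text
hole T (np.float64(346.9655172413793), np.float64(191.0689655172414), 87, np.int64(342), np.int64(352), np.int64(186), np.int64(196))
hole S (np.float64(274.46938775510205), np.float64(238.55102040816325), 49, np.int64(270), np.int64(279), np.int64(236), np.int64(241))
cap T (np.float64(380.0542168674699), np.float64(205.74096385542168), 166, np.int64(375), np.int64(385), np.int64(195), np.int64(217))
pin T (np.float64(165.28), np.float64(201.8), 25, np.int64(163), np.int64(167), np.int64(199), np.int64(205))
pin S (np.float64(262.6111111111111), np.float64(334.43939393939394), 198, np.int64(258), np.int64(267), np.int64(317), np.int64(352))
```

View pics/comp.png

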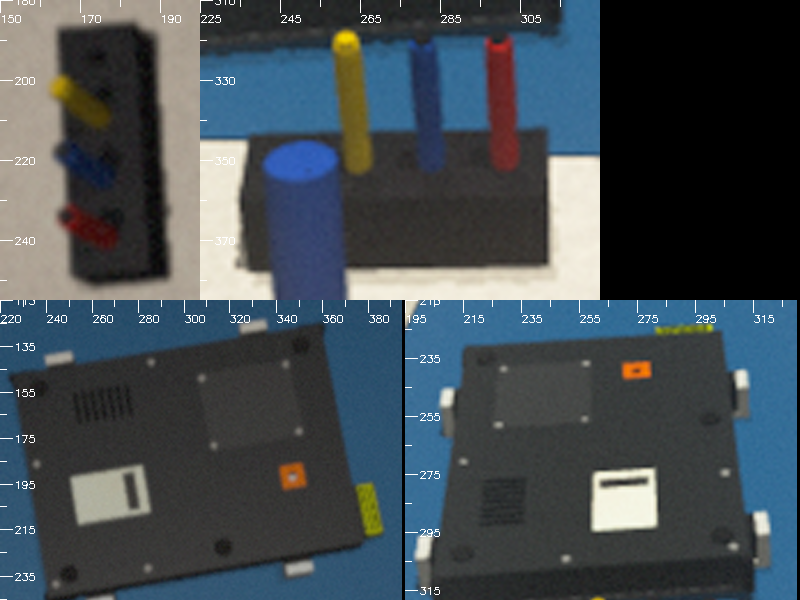

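The composite confirms the pin (yellow, side base (264,351), top view (164,201)→(176,210)) in the 150 mm stand. The free hole is at (174,194). The orange insert has its hole at about (346.5,191), and the yellow-green cap is at (380,206). Next I'll compute positions.

Run:
```python
from h import *
np.set_printoptions(precision=4,suppress=True)
C=[onz("top",u,v,.047)[:2] for u,v in[(224.8,147.6),(360,126),(377.8,221.5),(240.9,244.1)]]
C=np.array(C);ctr=C.mean(0);L=np.array([[.12,.165],[.12,-.165],[-.12,-.165],[-.12,.165]])
U,S,Vt=np.linalg.svd((L-L.mean(0)).T@(C-ctr));R=Vt.T@U.T;print("lap",ctr,np.degrees(np.arctan2(R[1,0],R[0,0])),"res",C-ctr-L@R.T)
h=onz("top",346.97,191.07,.047);h2=onz("side",274.5,238.55,.047);print("hole",h,h2,"lap",R.T@(h[:2]-ctr),R.T@(h2[:2]-ctr))
def tri(a,b):
    A=[];B=[]
    for n,(u,v) in(("top",a),("side",b)):
        o,d=ray(n,u,v);d/=np.linalg.norm(d);P=np.eye(3)-np.outer(d,d);A.append(P);B.append(P@o)
    p=np.linalg.solve(sum(A),sum(B));return p,proj("top",p)-a,proj("side",p)-b
c=onz("top",380.05,205.74,.003+.018+.011+.01);print("cap",c,R.T@(c[:2]-ctr))
t=cv2.imread("pics/top0.png");s=cv2.imread("pics/side0.png")
for col,lo,hi in(("yel",(18,120,40),(34,255,255)),("blu",(108,90,40),(125,255,255)),("red",(170,120,40),(179,255,255))):
    o=[]
    for im,(x,y,w,hh) in((t,(155,190,28,58)),(s,(255,310,55,50))):
        H=cv2.cvtColor(im,cv2.COLOR_BGR2HSV)[y:y+hh,x:x+w];m=cv2.inRange(H,lo,hi)
        k,lab,st,ce=cv2.connectedComponentsWithStats(m);i=1+st[1:,4].argmax();o.append(ce[i]+[x,y]);print(col,st[i]+[x,y,0,0,0])
    print(tri(np.array(o[0]),np.array(o[1])))
    print(onz("side",*o[1],.09),onz("top",*o[0],.09))
for q in[(164.5,187),(182,185.5),(190,249),(171,248)]: print("stand top corner",onz("top",*q,.05))
for q in[(237.5,342.5),(311.5,342.5),(312,357),(235,357)]: print("stand side corner",onz("side",*q,.05))
```

```text
lap [0.5889 0.0768] 9.478269459149116 res [[-0.0006  0.0014]
 [ 0.     -0.0009]
 [-0.0004  0.0006]
 [ 0.0011 -0.0011]]
hole [ 0.5716 -0.0327  0.047 ] [ 0.5699 -0.0278  0.047 ] lap [-0.0351 -0.1052] [-0.0359 -0.1001]
cap [ 0.5366 -0.1122  0.042 ] [-0.0827 -0.1778]
yel [163 198  15  15 105]
yel [258 317  10  36 220]
(array([0.5285, 0.3751, 0.0888]), array([0.0092, 0.1541]), array([-0.1783, -0.0339]))
[0.5279 0.3764 0.09  ] [0.5286 0.3748 0.09  ]
blu [165 216  13  11  72]
blu [277 319   9  34 203]
(array([0.4923, 0.3717, 0.0847]), array([0.0006, 0.0172]), array([-0.0199, -0.0034]))
[0.4911 0.3772 0.09  ] [0.4913 0.3702 0.09  ]
red [174 236   4   6   9]
red [297 327   5  10  15]
(array([0.4569, 0.3606, 0.0865]), array([-0.035 , -1.7863]), array([2.0528, 0.3062]))
[0.4604 0.3637 0.09  ] [0.4523 0.3594 0.09  ]
stand top corner [0.5814 0.4006 0.05  ]
stand top corner [0.585  0.3596 0.05  ]
stand top corner [0.433  0.3364 0.05  ]
stand top corner [0.4355 0.3805 0.05  ]
stand side corner [0.5848 0.3599 0.05  ]
stand side corner [0.4365 0.3505 0.05  ]
stand side corner [0.4319 0.3896 0.05  ]
stand side corner [0.5813 0.3992 0.05  ]
```

```bash
cat >> h.py <<'E'
from scipy.spatial.transform import Rotation as Ro
np.set_printoptions(precision=4,suppress=True)
def go(p,ydir):
    """deltas to TCP p, tool down, tool y along +-ydir (deg in world): rotvec first, then shift in turned frame"""
    s=env.sense();R=Ro.from_euler("xyz",s["tcp_rot"],degrees=True)
    best=None
    for a in(ydir,ydir+180):
        y=np.array([np.cos(np.radians(a)),np.sin(np.radians(a)),0]);x=np.array([0,0,-1.]);T=Ro.from_matrix(np.c_[x,y,np.cross(x,y)])
        r=(R.inv()*T).as_rotvec(degrees=True)
        if best is None or np.linalg.norm(r)<np.linalg.norm(best[0]):best=(r,T)
    print("t",s["time"],"pos",s["tcp_pos"],"gap",s["finger_gap"],"F",s["force"],"rot",best[0],"shift",best[1].inv().apply(np.array(p)-s["tcp_pos"]),"axes y,z",best[1].as_matrix()[:,1:].T.ravel())
E
python3 -c "
from h import *
go([.528,.3755,.175],98.5)"
```

```text
t 0.1 pos [0.1935 0.5145 0.199 ] gap 0.9989860715910253 F [-0.5266 -0.2135 -1.0124] rot [-29.1168  -0.0212   0.0595] shift [ 0.024  -0.1869  0.3103] axes y,z [-0.1478  0.989   0.      0.989   0.1478  0.    ]
```

{"fn": "send_rows", "kwargs": {"motion": [{"ax":-7.28},{"ax":-7.28},{"ax":-7.28},{"ax":-7.28},{"tz":0.03,"ty":-0.018},{"tz":0.03,"ty":-0.018},{"tz":0.03,"ty":-0.018},{"tz":0.03,"ty":-0.018},{"tz":0.03,"ty":-0.018},{"tz":0.03,"ty":-0.018}]}}

```text
invalid input
```

{"fn": "send_rows", "kwargs": {"motion": [{"tz":0.03,"ty":-0.018},{"tz":0.03,"ty":-0.018},{"tz":0.03,"ty":-0.018},{"tz":0.03,"ty":-0.018},{"tz":0.02,"ty":-0.012},{"tx":0},{"tx":0}]}}

```text
invalid input
```

```bash
python3 -c "
from h import *
go([.528,.3755,.086],98.5)"
```

```text
t 0.1 pos [0.1935 0.5145 0.199 ] gap 0.9989860715910253 F [-0.5266 -0.2135 -1.0124] rot [-29.1168  -0.0212   0.0595] shift [ 0.113  -0.1869  0.3103] axes y,z [-0.1478  0.989   0.      0.989   0.1478  0.    ]
```

{"fn": "send_rows", "kwargs": {"motion": [{"ax":-7.28,"ay":0,"az":0,"tx":0,"ty":0,"tz":0,"gripper":1},{"ax":-7.28,"ay":0,"az":0,"tx":0,"ty":0,"tz":0,"gripper":1},{"ax":-7.28,"ay":0,"az":0,"tx":0,"ty":0,"tz":0,"gripper":1},{"ax":-7.28,"ay":0,"az":0,"tx":0,"ty":0,"tz":0,"gripper":1}]}}

```text
time: 0.5
tcp_pos: [0.1935, 0.5146, 0.1992]
tcp_rot: [-125.1, 90.0, -116.3]
force: [-0.5, 0.6, 0.0]
finger_gap: 0.999
```

Full keys are needed in each row.

{"fn": "send_rows", "kwargs": {"motion": [{"ax":0,"ay":0,"az":0,"tx":0,"ty":-0.019,"tz":0.031,"gripper":1},{"ax":0,"ay":0,"az":0,"tx":0,"ty":-0.019,"tz":0.031,"gripper":1},{"ax":0,"ay":0,"az":0,"tx":0,"ty":-0.019,"tz":0.031,"gripper":1},{"ax":0,"ay":0,"az":0,"tx":0,"ty":-0.019,"tz":0.031,"gripper":1},{"ax":0,"ay":0,"az":0,"tx":0,"ty":-0.019,"tz":0.031,"gripper":1},{"ax":0,"ay":0,"az":0,"tx":0,"ty":-0.019,"tz":0.031,"gripper":1},{"ax":0,"ay":0,"az":0,"tx":0,"ty":-0.019,"tz":0.031,"gripper":1},{"ax":0,"ay":0,"az":0,"tx":0,"ty":-0.018,"tz":0.031,"gripper":1},{"ax":0,"ay":0,"az":0,"tx":0,"ty":-0.018,"tz":0.031,"gripper":1},{"ax":0,"ay":0,"az":0,"tx":0,"ty":-0.018,"tz":0.031,"gripper":1}]}}

```text
time: 1.5
tcp_pos: [0.529, 0.3748, 0.1991]
tcp_rot: [-159.4, 90.0, -150.9]
force: [-0.0, 1.0, -0.5]
finger_gap: 1.004
```

{"fn": "send_rows", "kwargs": {"motion": [{"ax":0,"ay":0,"az":0,"tx":0,"ty":0,"tz":0,"gripper":1},{"ax":0,"ay":0,"az":0,"tx":0,"ty":0,"tz":0,"gripper":1}]}}

```text
time: 1.7
tcp_pos: [0.5279, 0.3753, 0.1988]
tcp_rot: [-165.5, 89.9, -157.0]
force: [-1.4, 0.3, 0.4]
finger_gap: 0.998
```

```bash
python3 -c "
from h import *
go([.528,.3755,.086],98.5)"
```

```text
t 1.7 pos [0.5279 0.3753 0.1988] gap 0.9977032378788426 F [-1.3508  0.3145  0.4154] rot [-0.0598 -0.0688  0.0178] shift [0.1128 0.0002 0.0002] axes y,z [-0.1478  0.989   0.      0.989   0.1478  0.    ]
```

{"fn": "send_rows", "kwargs": {"motion": [{"ax":0,"ay":0,"az":0,"tx":0.023,"ty":0,"tz":0,"gripper":1},{"ax":0,"ay":0,"az":0,"tx":0.023,"ty":0,"tz":0,"gripper":1},{"ax":0,"ay":0,"az":0,"tx":0.023,"ty":0,"tz":0,"gripper":1},{"ax":0,"ay":0,"az":0,"tx":0.022,"ty":0,"tz":0,"gripper":1},{"ax":0,"ay":0,"az":0,"tx":0.022,"ty":0,"tz":0,"gripper":1},{"ax":0,"ay":0,"az":0,"tx":0,"ty":0,"tz":0,"gripper":0.4},{"ax":0,"ay":0,"az":0,"tx":0,"ty":0,"tz":0,"gripper":0.4},{"ax":0,"ay":0,"az":0,"tx":0,"ty":0,"tz":0,"gripper":0.4},{"ax":0,"ay":0,"az":0,"tx":0,"ty":0,"tz":0,"gripper":0.4}], "force": 40}}

```text
time: 2.6
tcp_pos: [0.5282, 0.3762, 0.0878]
tcp_rot: [23.9, 89.9, 32.4]
force: [0.4, -0.2, 0.5]
finger_gap: 0.401
```

Run:
```python
from h import *
go([.528,.3755,.086],98.5)
t=env.get_image("top")[:,:,::-1];s=env.get_image("side")[:,:,::-1]
o=np.zeros((400,800,3),np.uint8)
o[:,:400]=crop(t,130,160,100,100,4);o[:,400:]=crop(s,220,290,100,100,4)
cv2.imwrite("pics/grasp.png",o)
```

```text
t 2.6 pos [0.5282 0.3762 0.0878] gap 0.40091916872734784 F [ 0.4021 -0.1985  0.5367] rot [ 0.0173  0.0969 -0.0429] shift [ 0.0018 -0.0006 -0.0003] axes y,z [-0.1478  0.989   0.      0.989   0.1478  0.    ]
```

View pics/grasp.png

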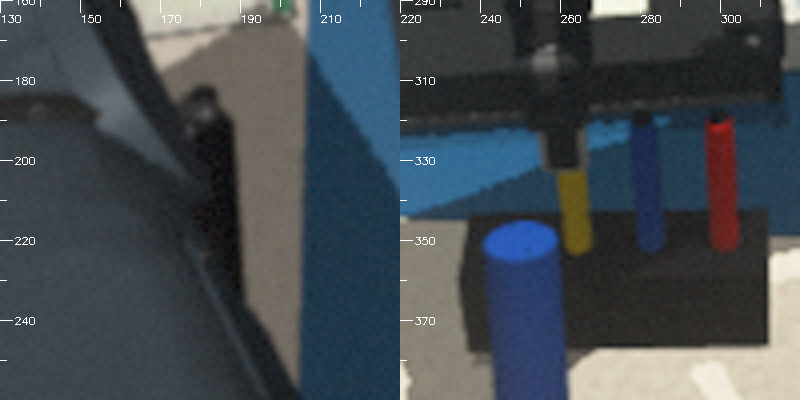

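Side view: a finger sits centred in front of the pin's handle (finger about 261, pin about 263 px), and the neighbours are clear. Closing.

{"fn": "send_rows", "kwargs": {"motion": [{"ax":0,"ay":0,"az":0,"tx":0,"ty":0,"tz":-0.001,"gripper":0},{"ax":0,"ay":0,"az":0,"tx":0,"ty":0,"tz":0,"gripper":0},{"ax":0,"ay":0,"az":0,"tx":0,"ty":0,"tz":0,"gripper":0},{"ax":0,"ay":0,"az":0,"tx":0,"ty":0,"tz":0,"gripper":0},{"ax":0,"ay":0,"az":0,"tx":0,"ty":0,"tz":0,"gripper":0},{"ax":0,"ay":0,"az":0,"tx":0,"ty":0,"tz":0,"gripper":0}], "force": 50}}

```text
time: 3.3
tcp_pos: [0.5272, 0.3757, 0.0869]
tcp_rot: [20.0, 90.0, 28.6]
force: [-0.8, -0.2, 4.4]
finger_gap: 0.131
```

```bash
python3 -c "
from h import *
go([.528,.3755,.086],98.5)"
```

```text
t 3.3 pos [0.5272 0.3757 0.0869] gap 0.13082788696731126 F [-0.8196 -0.1573  4.4142] rot [ 0.0056  0.0413 -0.0151] shift [ 0.0009 -0.0003  0.0008] axes y,z [-0.1478  0.989   0.      0.989   0.1478  0.    ]
```

{"fn": "send_rows", "kwargs": {"motion": [{"ax":0,"ay":0,"az":0,"tx":-0.015,"ty":0,"tz":0,"gripper":0},{"ax":0,"ay":0,"az":0,"tx":-0.025,"ty":0,"tz":0,"gripper":0},{"ax":0,"ay":0,"az":0,"tx":-0.025,"ty":0,"tz":0,"gripper":0},{"ax":0,"ay":0,"az":0,"tx":-0.025,"ty":0,"tz":0,"gripper":0},{"ax":0,"ay":0,"az":0,"tx":0,"ty":0,"tz":0,"gripper":0}]}}

```text
time: 3.8
tcp_pos: [0.5282, 0.3764, 0.1809]
tcp_rot: [23.2, 89.7, 31.7]
force: [-0.7, -0.9, -1.0]
finger_gap: 0.13
```

{"fn": "send_rows", "kwargs": {"motion": [{"ax":0,"ay":0,"az":0,"tx":0,"ty":-0.02,"tz":-0.001,"gripper":0},{"ax":0,"ay":0,"az":0,"tx":0,"ty":-0.04,"tz":-0.0015,"gripper":0},{"ax":0,"ay":0,"az":0,"tx":0,"ty":-0.045,"tz":-0.002,"gripper":0},{"ax":0,"ay":0,"az":0,"tx":0,"ty":-0.045,"tz":-0.002,"gripper":0},{"ax":0,"ay":0,"az":0,"tx":0,"ty":-0.045,"tz":-0.002,"gripper":0},{"ax":0,"ay":0,"az":0,"tx":0,"ty":-0.045,"tz":-0.002,"gripper":0},{"ax":0,"ay":0,"az":0,"tx":0,"ty":-0.045,"tz":-0.002,"gripper":0},{"ax":0,"ay":0,"az":0,"tx":0,"ty":-0.045,"tz":-0.002,"gripper":0},{"ax":0,"ay":0,"az":0,"tx":0,"ty":-0.04,"tz":-0.001,"gripper":0},{"ax":0,"ay":0,"az":0,"tx":0,"ty":-0.04,"tz":-0.001,"gripper":0}]}}

```text
time: 4.8
tcp_pos: [0.57, -0.0349, 0.1757]
tcp_rot: [167.7, 89.9, 176.1]
force: [1.0, 0.4, -0.5]
finger_gap: 0.13
```

{"fn": "send_rows", "kwargs": {"motion": [{"ax":0,"ay":0,"az":0,"tx":0.01,"ty":0,"tz":0,"gripper":0},{"ax":0,"ay":0,"az":0,"tx":0.01,"ty":0,"tz":0,"gripper":0},{"ax":0,"ay":0,"az":0,"tx":0,"ty":0,"tz":0,"gripper":0},{"ax":0,"ay":0,"az":0,"tx":0,"ty":0,"tz":0,"gripper":0}]}}

```text
time: 5.2
tcp_pos: [0.5707, -0.0315, 0.156]
tcp_rot: [162.0, 89.9, 170.5]
force: [0.2, -0.6, 0.1]
finger_gap: 0.13
```

Run:
```python
from h import *
go([.5716,-.0327,.143],98.5)
t=env.get_image("top")[:,:,::-1];s=env.get_image("side")[:,:,::-1]
cv2.imwrite("pics/top2.png",t);cv2.imwrite("pics/side2.png",s)
o=np.zeros((480,800,3),np.uint8)
o[:400,:400]=crop(t,300,140,80,80,5);o[:,400:]=crop(s,250,195,50,60,8)
cv2.imwrite("pics/hole.png",o)
```

```text
t 5.2 pos [ 0.5707 -0.0315  0.156 ] gap 0.13005340024453102 F [ 0.2325 -0.6024  0.1437] rot [ 0.0743 -0.0682 -0.0222] shift [ 0.013  -0.0013  0.0007] axes y,z [-0.1478  0.989   0.      0.989   0.1478  0.    ]
```

View pics/hole.png

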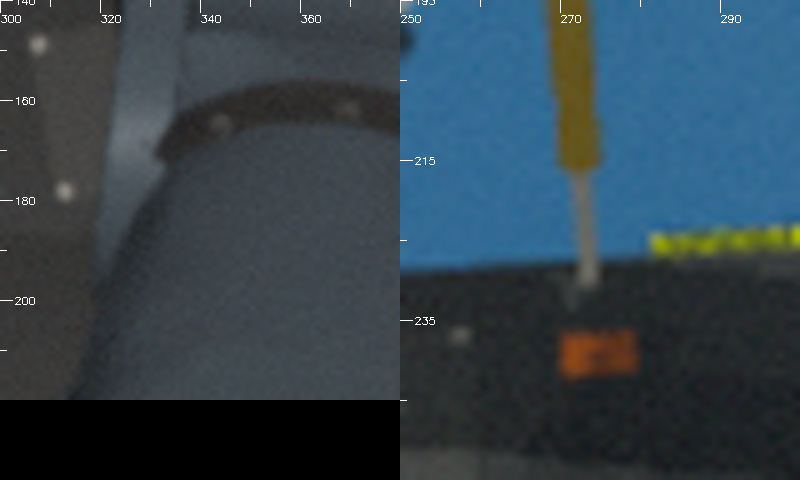

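Run:
```python
from h import *
p=np.array([.5707,-.0315,0])
for z in(.073,.119): print(z,proj("side",p+[0,0,z]))
def soft(im,x,y,w,h):
    c=im[y:y+h,x:x+w].astype(float);q=c[...,2]-c[...,0];q=np.clip(q-25,0,None)
    k=q.copy();v,u=np.mgrid[:h,:w]
    f=cv2.inRange(q.astype(np.float32),40,1e4);H=cv2.convexHull(np.argwhere(f>0)[:,::-1].astype(np.int32));r=cv2.minAreaRect(H.astype(np.float32))
    return (q*u).sum()/q.sum()+x,(q*v).sum()/q.sum()+y,(r[0][0]+x,r[0][1]+y),r[1:]
t=cv2.imread("pics/top0.png");s=cv2.imread("pics/side0.png");s2=cv2.imread("pics/side2.png")
for n,im,b in(("top",t,(335,180,24,24)),("side",s,(264,231,22,15)),("side",s2,(266,234,18,11))):
    a=soft(im,*b);print(n,a,onz(n,*a[:2],.047))
# shank centreline & ends in side2
c=s2.astype(int)
for r in range(205,240):print(r,c[r,266:282].sum(1)//3 if r>=217 and r<237 else "", end=" ")
```

```text
0.073 [273.7595 229.4189]
0.119 [272.5644 214.1835]
top (np.float64(346.8003845801667), np.float64(191.01355187253915), (347.0, 191.0), ((10.0, 10.0), 90.0)) [ 0.5717 -0.0323  0.047 ]
side (np.float64(274.4627255191195), np.float64(238.69499602859412), (274.5, 238.5), ((5.0, 9.0), 90.0)) [ 0.5699 -0.0271  0.047 ]
side (np.float64(273.50858468677495), np.float64(238.74756380510442), (274.0, 239.0), ((8.0, 4.0), 0.0)) [ 0.5724 -0.0267  0.047 ]
205  206  207  208  209  210  211  212  213  214  215  216  217 [101 102 103 100  99 102  97 100  99  99 102 103 102  99 102 101] 218 [ 99  97 100 103 101 106 103 103 100 103 102  99  99 103 101 100] 219 [ 99 103 103 104 101 103 106 101 103 101 103 100 101 100  99  99] 220 [101 101 101  97 102 106 103 102 102 100 100 102  98 101 102 101] 221 [101 102 102 103 100 103 101 101 102 101 103 101 103 103 103 102] 222 [102 100 100  97  98 103 104 102 103  99  99 102 100 101 100 100] 223 [ 99  99 101  98 103  98 102 101 102 101 102 102  98 101 103  99] 224 [ 99 101  98 100  99 103 103 100 104 100 101  98  98 101  97 119] 225 [103 102 100 102  99  99 103 102 104 102 102 102 101 100  93 110] 226 [ 99 103 101 102 102 100 104 103  99  96  96  93  90  93  85  91] 227 [ 84  79  80  74  76  73  87 100  91  71  66  67  67  59  60  65] 228 [ 49  46  45  46  45  41  77 105  83  46  38  42  42  39  39  42] 229 [ 43  37  47  52  52  51  81 102  83  40  40  41  35  38  36  40] 230 [37 40 40 45 53 59 75 82 68 44 43 42 38 37 39 43] 231 [39 41 40 39 52 60 54 54 47 38 38 41 36 43 38 45] 232 [39 42 42 37 50 58 50 42 40 36 40 40 40 40 36 36] 233 [42 40 41 41 41 54 43 38 40 40 38 37 36 36 38 38] 234 [41 36 36 38 41 38 40 39 39 37 36 42 36 41 35 35] 235 [41 36 36 41 40 42 42 37 37 39 40 40 39 38 36 33] 236 [37 35 40 41 50 51 55 53 44 51 43 52 52 44 38 34] 237  238  239
```

Side view: the pin's tip is at (273.4,230.2) and the orange insert is centred at about (274.4,238.7). The arm blocks the top view here. Combining both cameras puts the tip target at TCP x≈0.5698, y≈-0.031. I'll go down and feel for the hole.

{"fn": "send_rows", "kwargs": {"motion": [{"ax":0,"ay":0,"az":0,"tx":0.01,"ty":0.0006,"tz":-0.0008,"gripper":0},{"ax":0,"ay":0,"az":0,"tx":0.01,"ty":0,"tz":0,"gripper":0},{"ax":0,"ay":0,"az":0,"tx":0.003,"ty":0,"tz":0,"gripper":0},{"ax":0,"ay":0,"az":0,"tx":0,"ty":0,"tz":0,"gripper":0},{"ax":0,"ay":0,"az":0,"tx":0,"ty":0,"tz":0,"gripper":0}]}}

```text
time: 5.8
tcp_pos: [0.5704, -0.0319, 0.1335]
tcp_rot: [-44.0, 90.0, -35.5]
force: [-0.1, -0.2, -1.0]
finger_gap: 0.13
```

{"fn": "send_rows", "kwargs": {"motion": [{"ax":0,"ay":0,"az":0,"tx":0.001,"ty":0,"tz":0,"gripper":0},{"ax":0,"ay":0,"az":0,"tx":0.001,"ty":0,"tz":0,"gripper":0},{"ax":0,"ay":0,"az":0,"tx":0,"ty":0,"tz":0,"gripper":0}]}}

```text
time: 6.1
tcp_pos: [0.5703, -0.0319, 0.1315]
tcp_rot: [29.9, 90.0, 38.4]
force: [-0.0, 0.3, -0.8]
finger_gap: 0.13
```

{"fn": "send_rows", "kwargs": {"motion": [{"ax":0,"ay":0,"az":0,"tx":0,"ty":0.0008,"tz":-0.0004,"gripper":0},{"ax":0,"ay":0,"az":0,"tx":0.001,"ty":0,"tz":0,"gripper":0},{"ax":0,"ay":0,"az":0,"tx":0,"ty":0,"tz":0,"gripper":0},{"ax":0,"ay":0,"az":0,"tx":0,"ty":0,"tz":0,"gripper":0}]}}

```text
time: 6.5
tcp_pos: [0.5698, -0.0312, 0.1305]
tcp_rot: [-172.3, 90.0, -163.8]
force: [0.4, -0.4, -0.3]
finger_gap: 0.132
```

{"fn": "send_rows", "kwargs": {"motion": [{"ax":0,"ay":0,"az":0,"tx":0.001,"ty":0,"tz":0,"gripper":0},{"ax":0,"ay":0,"az":0,"tx":0,"ty":0,"tz":0,"gripper":0},{"ax":0,"ay":0,"az":0,"tx":0,"ty":0,"tz":0,"gripper":0}]}}

```text
time: 6.8
tcp_pos: [0.5698, -0.0312, 0.1294]
tcp_rot: [168.3, 90.0, 176.8]
force: [0.2, -0.5, 0.4]
finger_gap: 0.134
```

{"fn": "send_rows", "kwargs": {"motion": [{"ax":0,"ay":0,"az":0,"tx":0.001,"ty":0,"tz":0,"gripper":0},{"ax":0,"ay":0,"az":0,"tx":0,"ty":0,"tz":0,"gripper":0},{"ax":0,"ay":0,"az":0,"tx":0,"ty":0,"tz":0,"gripper":0}]}}

```text
time: 7.1
tcp_pos: [0.5698, -0.0312, 0.1284]
tcp_rot: [178.3, 90.0, -173.2]
force: [0.3, 0.3, -0.5]
finger_gap: 0.132
```

{"fn": "send_rows", "kwargs": {"motion": [{"ax":0,"ay":0,"az":0,"tx":0.001,"ty":0,"tz":0,"gripper":0},{"ax":0,"ay":0,"az":0,"tx":0,"ty":0,"tz":0,"gripper":0},{"ax":0,"ay":0,"az":0,"tx":0,"ty":0,"tz":0,"gripper":0}]}}

```text
time: 7.4
tcp_pos: [0.5698, -0.0312, 0.1275]
tcp_rot: [-62.2, 90.0, -53.7]
force: [-0.9, 0.4, -1.7]
finger_gap: 0.13
```

{"fn": "send_rows", "kwargs": {"motion": [{"ax":0,"ay":0,"az":0,"tx":0.001,"ty":0,"tz":0,"gripper":0},{"ax":0,"ay":0,"az":0,"tx":0,"ty":0,"tz":0,"gripper":0},{"ax":0,"ay":0,"az":0,"tx":0,"ty":0,"tz":0,"gripper":0}]}}

```text
time: 7.7
tcp_pos: [0.5698, -0.0312, 0.1264]
tcp_rot: [171.5, 90.0, 180.0]
force: [-0.3, -0.4, -0.6]
finger_gap: 0.131
```

{"fn": "send_rows", "kwargs": {"motion": [{"ax":0,"ay":0,"az":0,"tx":0.001,"ty":0,"tz":0,"gripper":0},{"ax":0,"ay":0,"az":0,"tx":0,"ty":0,"tz":0,"gripper":0},{"ax":0,"ay":0,"az":0,"tx":0,"ty":0,"tz":0,"gripper":0}]}}

```text
time: 8.0
tcp_pos: [0.5698, -0.0312, 0.1255]
tcp_rot: [171.9, 90.0, -179.6]
force: [-0.1, 0.4, -0.2]
finger_gap: 0.13
```

{"fn": "send_rows", "kwargs": {"motion": [{"ax":0,"ay":0,"az":0,"tx":0.001,"ty":0,"tz":0,"gripper":0},{"ax":0,"ay":0,"az":0,"tx":0.001,"ty":0,"tz":0,"gripper":0},{"ax":0,"ay":0,"az":0,"tx":0,"ty":0,"tz":0,"gripper":0}]}}

```text
time: 8.3
tcp_pos: [0.5697, -0.0312, 0.1233]
tcp_rot: [166.3, 90.0, 174.8]
force: [0.9, 0.8, 0.3]
finger_gap: 0.133
```

{"fn": "send_rows", "kwargs": {"motion": [{"ax":0,"ay":0,"az":0,"tx":0.001,"ty":0,"tz":0,"gripper":0},{"ax":0,"ay":0,"az":0,"tx":0.001,"ty":0,"tz":0,"gripper":0},{"ax":0,"ay":0,"az":0,"tx":0,"ty":0,"tz":0,"gripper":0}]}}

```text
time: 8.6
tcp_pos: [0.5697, -0.0312, 0.1213]
tcp_rot: [160.5, 90.0, 169.0]
force: [-0.5, 0.2, -0.5]
finger_gap: 0.131
```

{"fn": "send_rows", "kwargs": {"motion": [{"ax":0,"ay":0,"az":0,"tx":0.001,"ty":0,"tz":0,"gripper":0},{"ax":0,"ay":0,"az":0,"tx":0.001,"ty":0,"tz":0,"gripper":0},{"ax":0,"ay":0,"az":0,"tx":0,"ty":0,"tz":0,"gripper":0}]}}

```text
time: 8.9
tcp_pos: [0.5697, -0.0312, 0.1193]
tcp_rot: [154.8, 90.0, 163.3]
force: [-0.1, 1.7, -0.4]
finger_gap: 0.129
```

Now 0.5–1 mm steps, watching for a sustained rise in Fz.

{"fn": "send_rows", "kwargs": {"motion": [{"ax":0,"ay":0,"az":0,"tx":0.001,"ty":0,"tz":0,"gripper":0},{"ax":0,"ay":0,"az":0,"tx":0,"ty":0,"tz":0,"gripper":0},{"ax":0,"ay":0,"az":0,"tx":0,"ty":0,"tz":0,"gripper":0}]}}

```text
time: 9.2
tcp_pos: [0.5698, -0.0312, 0.1185]
tcp_rot: [104.2, 90.0, 112.7]
force: [0.2, 0.3, -1.1]
finger_gap: 0.131
```

{"fn": "send_rows", "kwargs": {"motion": [{"ax":0,"ay":0,"az":0,"tx":0.001,"ty":0,"tz":0,"gripper":0},{"ax":0,"ay":0,"az":0,"tx":0,"ty":0,"tz":0,"gripper":0},{"ax":0,"ay":0,"az":0,"tx":0,"ty":0,"tz":0,"gripper":0}]}}

```text
time: 9.5
tcp_pos: [0.5698, -0.0312, 0.1174]
tcp_rot: [164.7, 90.0, 173.2]
force: [-0.1, -0.1, -1.0]
finger_gap: 0.131
```

{"fn": "send_rows", "kwargs": {"motion": [{"ax":0,"ay":0,"az":0,"tx":0.001,"ty":0,"tz":0,"gripper":0},{"ax":0,"ay":0,"az":0,"tx":0,"ty":0,"tz":0,"gripper":0},{"ax":0,"ay":0,"az":0,"tx":0,"ty":0,"tz":0,"gripper":0}]}}

```text
time: 9.8
tcp_pos: [0.5698, -0.0312, 0.1165]
tcp_rot: [166.6, 90.0, 175.1]
force: [-0.5, 0.3, -0.9]
finger_gap: 0.132
```

{"fn": "send_rows", "kwargs": {"motion": [{"ax":0,"ay":0,"az":0,"tx":0.001,"ty":0,"tz":0,"gripper":0},{"ax":0,"ay":0,"az":0,"tx":0,"ty":0,"tz":0,"gripper":0},{"ax":0,"ay":0,"az":0,"tx":0,"ty":0,"tz":0,"gripper":0}]}}

```text
time: 10.1
tcp_pos: [0.5698, -0.0312, 0.1154]
tcp_rot: [174.0, 90.0, -177.5]
force: [-0.7, -0.2, -0.6]
finger_gap: 0.134
```

{"fn": "send_rows", "kwargs": {"motion": [{"ax":0,"ay":0,"az":0,"tx":0.001,"ty":0,"tz":0,"gripper":0},{"ax":0,"ay":0,"az":0,"tx":0,"ty":0,"tz":0,"gripper":0},{"ax":0,"ay":0,"az":0,"tx":0,"ty":0,"tz":0,"gripper":0}]}}

```text
time: 10.4
tcp_pos: [0.5698, -0.0312, 0.1145]
tcp_rot: [147.7, 90.0, 156.2]
force: [0.1, 0.0, -0.1]
finger_gap: 0.131
```

{"fn": "send_rows", "kwargs": {"motion": [{"ax":0,"ay":0,"az":0,"tx":0.001,"ty":0,"tz":0,"gripper":0},{"ax":0,"ay":0,"az":0,"tx":0,"ty":0,"tz":0,"gripper":0},{"ax":0,"ay":0,"az":0,"tx":0,"ty":0,"tz":0,"gripper":0}]}}

```text
time: 10.7
tcp_pos: [0.5698, -0.0312, 0.1135]
tcp_rot: [-176.8, 90.0, -168.3]
force: [-0.8, 0.2, 0.2]
finger_gap: 0.132
```

{"fn": "send_rows", "kwargs": {"motion": [{"ax":0,"ay":0,"az":0,"tx":0.001,"ty":0,"tz":0,"gripper":0},{"ax":0,"ay":0,"az":0,"tx":0,"ty":0,"tz":0,"gripper":0},{"ax":0,"ay":0,"az":0,"tx":0,"ty":0,"tz":0,"gripper":0}]}}

```text
time: 11.0
tcp_pos: [0.5698, -0.0312, 0.1125]
tcp_rot: [158.2, 90.0, 166.7]
force: [-1.0, 1.4, -0.2]
finger_gap: 0.13
```

{"fn": "send_rows", "kwargs": {"motion": [{"ax":0,"ay":0,"az":0,"tx":0.001,"ty":0,"tz":0,"gripper":0},{"ax":0,"ay":0,"az":0,"tx":0,"ty":0,"tz":0,"gripper":0},{"ax":0,"ay":0,"az":0,"tx":0,"ty":0,"tz":0,"gripper":0}]}}

```text
time: 11.3
tcp_pos: [0.5699, -0.0312, 0.1116]
tcp_rot: [-12.1, 90.0, -3.6]
force: [-0.2, -0.5, -0.6]
finger_gap: 0.129
```

{"fn": "send_rows", "kwargs": {"motion": [{"ax":0,"ay":0,"az":0,"tx":0.001,"ty":0,"tz":0,"gripper":0},{"ax":0,"ay":0,"az":0,"tx":0,"ty":0,"tz":0,"gripper":0},{"ax":0,"ay":0,"az":0,"tx":0,"ty":0,"tz":0,"gripper":0}]}}

```text
time: 11.6
tcp_pos: [0.5699, -0.0312, 0.1106]
tcp_rot: [-14.9, 90.0, -6.4]
force: [0.2, 0.6, 2.5]
finger_gap: 0.131
```

{"fn": "send_rows", "kwargs": {"motion": [{"ax":0,"ay":0,"az":0,"tx":0.001,"ty":0,"tz":0,"gripper":0},{"ax":0,"ay":0,"az":0,"tx":0,"ty":0,"tz":0,"gripper":0},{"ax":0,"ay":0,"az":0,"tx":0,"ty":0,"tz":0,"gripper":0}]}}

```text
time: 11.9
tcp_pos: [0.5698, -0.0312, 0.1095]
tcp_rot: [-23.5, 90.0, -15.0]
force: [0.7, 0.5, 4.1]
finger_gap: 0.128
```

{"fn": "send_rows", "kwargs": {"motion": [{"ax":0,"ay":0,"az":0,"tx":0.001,"ty":0,"tz":0,"gripper":0},{"ax":0,"ay":0,"az":0,"tx":0,"ty":0,"tz":0,"gripper":0},{"ax":0,"ay":0,"az":0,"tx":0,"ty":0,"tz":0,"gripper":0}]}}

```text
time: 12.2
tcp_pos: [0.5697, -0.0312, 0.1084]
tcp_rot: [173.2, 90.0, -178.3]
force: [-0.7, -0.3, 1.7]
finger_gap: 0.128
```

Contact with the catch came at TCP z≈0.111. I'll keep pressing in 1 mm steps, then smaller ones.

{"fn": "send_rows", "kwargs": {"motion": [{"ax":0,"ay":0,"az":0,"tx":0.001,"ty":0,"tz":0,"gripper":0},{"ax":0,"ay":0,"az":0,"tx":0,"ty":0,"tz":0,"gripper":0},{"ax":0,"ay":0,"az":0,"tx":0,"ty":0,"tz":0,"gripper":0}]}}

```text
time: 12.5
tcp_pos: [0.5698, -0.0313, 0.1075]
tcp_rot: [-114.6, 90.0, -106.1]
force: [0.1, -0.6, 3.5]
finger_gap: 0.13
```

{"fn": "send_rows", "kwargs": {"motion": [{"ax":0,"ay":0,"az":0,"tx":0.0005,"ty":0,"tz":0,"gripper":0},{"ax":0,"ay":0,"az":0,"tx":0,"ty":0,"tz":0,"gripper":0},{"ax":0,"ay":0,"az":0,"tx":0,"ty":0,"tz":0,"gripper":0}]}}

```text
time: 12.8
tcp_pos: [0.5698, -0.0312, 0.107]
tcp_rot: [-28.5, 90.0, -20.0]
force: [0.7, -0.6, 4.8]
finger_gap: 0.131
```

```bash
cat >> h.py <<'E'
def cap():
    t=env.get_image("top")[:,:,::-1];H=cv2.cvtColor(np.ascontiguousarray(t),cv2.COLOR_BGR2HSV)[170:240,365:440];m=cv2.inRange(H,(24,120,60),(40,255,255));v,u=np.nonzero(m)
    print("cap T",u.mean()+365,v.mean()+170,len(u),u.min()+365,u.max()+365) if len(u) else print("no cap")
    s=env.get_image("side")[:,:,::-1];H=cv2.cvtColor(np.ascontiguousarray(s),cv2.COLOR_BGR2HSV)[190:235,276:310];m=cv2.inRange(H,(24,120,60),(40,255,255));v,u=np.nonzero(m)
    print("cap S",u.mean()+276,v.mean()+190,len(u),v.min()+190,v.max()+190) if len(u) else print("no cap")
    return t,s
E
python3 -c "
from h import *
cap();print(env.sense()['force'])"
```

```text
no cap
cap S 291.1212121212121 222.66666666666666 66 221 225
[ 0.3362 -1.0892  4.6523]
```

{"fn": "send_rows", "kwargs": {"motion": [{"ax":0,"ay":0,"az":0,"tx":0.0005,"ty":0,"tz":0,"gripper":0},{"ax":0,"ay":0,"az":0,"tx":0,"ty":0,"tz":0,"gripper":0},{"ax":0,"ay":0,"az":0,"tx":0,"ty":0,"tz":0,"gripper":0}]}}

```text
time: 13.2
tcp_pos: [0.5699, -0.0312, 0.1066]
tcp_rot: [-31.0, 90.0, -22.4]
force: [0.1, -0.3, 5.3]
finger_gap: 0.129
```

```bash
python3 -c "
from h import *
cap();print(env.sense()['force'])
s=cv2.imread('pics/side2.png')
H=cv2.cvtColor(s,cv2.COLOR_BGR2HSV)[190:235,276:310];m=cv2.inRange(H,(24,120,60),(40,255,255));v,u=np.nonzero(m);print('before',u.mean()+276,v.mean()+190,len(u),v.min()+190,v.max()+190)"
```

```text
no cap
cap S 291.0 222.64615384615385 65 221 225
[-0.0426 -1.0452  4.9658]
before 291.15 224.85 40 223 226
```

{"fn": "send_rows", "kwargs": {"motion": [{"ax":0,"ay":0,"az":0,"tx":0.0004,"ty":0,"tz":0,"gripper":0},{"ax":0,"ay":0,"az":0,"tx":0,"ty":0,"tz":0,"gripper":0},{"ax":0,"ay":0,"az":0,"tx":0,"ty":0,"tz":0,"gripper":0}]}}

```text
time: 13.6
tcp_pos: [0.5701, -0.0312, 0.1065]
tcp_rot: [-15.9, 90.0, -7.4]
force: [-0.1, -0.7, 7.2]
finger_gap: 0.126
```

Run:
```python
from h import *
t,s=cap();print(env.sense()['force'])
s2=cv2.imread('pics/side2.png')
o=np.zeros((400,800,3),np.uint8)
o[:,:400]=crop(s2,260,200,50,50,8);o[:,400:]=crop(s,260,200,50,50,8)
cv2.imwrite("pics/cap1.png",o)
```

```text
no cap
cap S 291.0923076923077 222.69230769230768 65 221 225
[-0.6714 -0.1965  6.9116]
```

View pics/cap1.png

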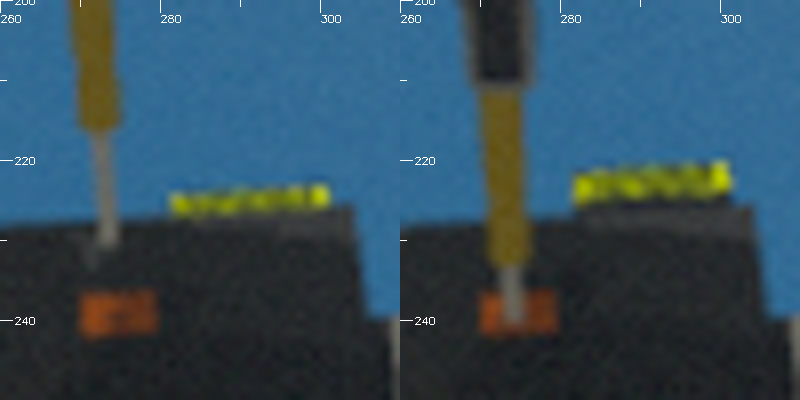

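Left is before, right is now. The cap moved from rows 223–226 up to 221–225 with black pack body showing behind it, so the pack has sprung out. Fz rose to 7 N at the stop. Now I'll retract and return the pin.

{"fn": "send_rows", "kwargs": {"motion": [{"ax":0,"ay":0,"az":0,"tx":-0.01,"ty":0,"tz":0,"gripper":0},{"ax":0,"ay":0,"az":0,"tx":-0.02,"ty":0,"tz":0,"gripper":0},{"ax":0,"ay":0,"az":0,"tx":-0.025,"ty":0,"tz":0,"gripper":0},{"ax":0,"ay":0,"az":0,"tx":-0.02,"ty":0,"tz":0,"gripper":0},{"ax":0,"ay":0,"az":0,"tx":0,"ty":0,"tz":0,"gripper":0}]}}

```text
time: 14.2
tcp_pos: [0.5708, -0.0312, 0.1836]
tcp_rot: [-14.8, 89.8, -6.3]
force: [-0.2, 0.4, 0.1]
finger_gap: 0.132
```

{"fn": "send_rows", "kwargs": {"motion": [{"ax":0,"ay":0,"az":0,"tx":0,"ty":0.02,"tz":0.001,"gripper":0},{"ax":0,"ay":0,"az":0,"tx":0,"ty":0.045,"tz":0.002,"gripper":0},{"ax":0,"ay":0,"az":0,"tx":0,"ty":0.045,"tz":0.002,"gripper":0},{"ax":0,"ay":0,"az":0,"tx":0,"ty":0.045,"tz":0.002,"gripper":0},{"ax":0,"ay":0,"az":0,"tx":0,"ty":0.045,"tz":0.002,"gripper":0},{"ax":0,"ay":0,"az":0,"tx":0,"ty":0.045,"tz":0.002,"gripper":0},{"ax":0,"ay":0,"az":0,"tx":0,"ty":0.045,"tz":0.002,"gripper":0},{"ax":0,"ay":0,"az":0,"tx":0,"ty":0.045,"tz":0.002,"gripper":0},{"ax":0,"ay":0,"az":0,"tx":0,"ty":0.045,"tz":0.002,"gripper":0},{"ax":0,"ay":0,"az":0,"tx":0,"ty":0.028,"tz":0.0007,"gripper":0}]}}

```text
time: 15.2
tcp_pos: [0.5255, 0.3775, 0.1795]
tcp_rot: [-170.0, 89.9, -161.4]
force: [0.4, -0.3, -0.9]
finger_gap: 0.132
```

{"fn": "send_rows", "kwargs": {"motion": [{"ax":0,"ay":0,"az":0,"tx":0,"ty":0,"tz":0,"gripper":0},{"ax":0,"ay":0,"az":0,"tx":0,"ty":0,"tz":0,"gripper":0},{"ax":0,"ay":0,"az":0,"tx":0,"ty":0,"tz":0,"gripper":0}]}}

```text
time: 15.5
tcp_pos: [0.5269, 0.3739, 0.1804]
tcp_rot: [-150.1, 89.9, -141.6]
force: [-0.4, -0.4, -1.3]
finger_gap: 0.128
```

Run:
```python
from h import *
go([.5272,.3757,.140],98.5);cap()
```

```text
t 15.5 pos [0.5269 0.3739 0.1804] gap 0.1281945156923633 F [-0.4327 -0.4342 -1.2585] rot [-0.0411 -0.067   0.0386] shift [0.0404 0.0018 0.0006] axes y,z [-0.1478  0.989   0.      0.989   0.1478  0.    ]
cap T 386.3801169590643 205.6783625730994 171 381 392
cap S 291.6363636363636 222.5909090909091 66 221 224
```

{"fn": "send_rows", "kwargs": {"motion": [{"ax":0,"ay":0,"az":0,"tx":0.02,"ty":0.0018,"tz":0.0005,"gripper":0},{"ax":0,"ay":0,"az":0,"tx":0.018,"ty":0,"tz":0,"gripper":0},{"ax":0,"ay":0,"az":0,"tx":0,"ty":0,"tz":0,"gripper":0},{"ax":0,"ay":0,"az":0,"tx":0,"ty":0,"tz":0,"gripper":0},{"ax":0,"ay":0,"az":0,"tx":0,"ty":0,"tz":0,"gripper":0}]}}

```text
time: 16.1
tcp_pos: [0.5278, 0.3768, 0.1443]
tcp_rot: [23.1, 89.9, 31.6]
force: [0.5, -0.0, -0.7]
finger_gap: 0.132
```

Run:
```python
from h import *
go([.5272,.3757,.130],98.5)
```

```text
t 16.1 pos [0.5278 0.3768 0.1443] gap 0.13212884780702305 F [ 0.4572 -0.0381 -0.7288] rot [-0.0221  0.0859 -0.0366] shift [ 0.0143 -0.001  -0.0008] axes y,z [-0.1478  0.989   0.      0.989   0.1478  0.    ]
```

{"fn": "send_rows", "kwargs": {"motion": [{"ax":0,"ay":0,"az":0,"tx":0.006,"ty":0,"tz":0,"gripper":0},{"ax":0,"ay":0,"az":0,"tx":0,"ty":0,"tz":0,"gripper":0},{"ax":0,"ay":0,"az":0,"tx":0,"ty":0,"tz":0,"gripper":0},{"ax":0,"ay":0,"az":0,"tx":0,"ty":0,"tz":0,"gripper":0}]}}

```text
time: 16.5
tcp_pos: [0.5273, 0.3768, 0.1372]
tcp_rot: [19.4, 90.0, 27.9]
force: [0.0, -0.5, -0.7]
finger_gap: 0.13
```

Run:
```python
from h import *
go([.5272,.3757,.130],98.5)
```

```text
t 16.5 pos [0.5273 0.3768 0.1372] gap 0.13029440070403803 F [ 0.0354 -0.4569 -0.7387] rot [ 0.0064  0.0102 -0.0036] shift [ 0.0072 -0.0011 -0.0002] axes y,z [-0.1478  0.989   0.      0.989   0.1478  0.    ]
```

{"fn": "send_rows", "kwargs": {"motion": [{"ax":0,"ay":0,"az":0,"tx":0.002,"ty":-0.001,"tz":0,"gripper":0},{"ax":0,"ay":0,"az":0,"tx":0.003,"ty":0,"tz":0,"gripper":0},{"ax":0,"ay":0,"az":0,"tx":0.003,"ty":0,"tz":0,"gripper":0},{"ax":0,"ay":0,"az":0,"tx":0.003,"ty":0,"tz":0,"gripper":0},{"ax":0,"ay":0,"az":0,"tx":0,"ty":0,"tz":0,"gripper":0},{"ax":0,"ay":0,"az":0,"tx":0,"ty":0,"tz":0,"gripper":0}]}}

```text
time: 17.1
tcp_pos: [0.5273, 0.3758, 0.126]
tcp_rot: [-152.5, 90.0, -144.0]
force: [0.2, -0.2, -0.4]
finger_gap: 0.133
```

{"fn": "send_rows", "kwargs": {"motion": [{"ax":0,"ay":0,"az":0,"tx":0.007,"ty":0,"tz":0,"gripper":0},{"ax":0,"ay":0,"az":0,"tx":0.01,"ty":0,"tz":0,"gripper":0},{"ax":0,"ay":0,"az":0,"tx":0.01,"ty":0,"tz":0,"gripper":0},{"ax":0,"ay":0,"az":0,"tx":0.007,"ty":0,"tz":0,"gripper":0},{"ax":0,"ay":0,"az":0,"tx":0.003,"ty":0,"tz":0,"gripper":0},{"ax":0,"ay":0,"az":0,"tx":0.001,"ty":0,"tz":0,"gripper":0},{"ax":0,"ay":0,"az":0,"tx":0,"ty":0,"tz":0,"gripper":0}]}}

```text
time: 17.8
tcp_pos: [0.5274, 0.3759, 0.0881]
tcp_rot: [32.7, 90.0, 41.2]
force: [-0.0, -0.2, -0.4]
finger_gap: 0.127
```

{"fn": "send_rows", "kwargs": {"motion": [{"ax":0,"ay":0,"az":0,"tx":0.001,"ty":0,"tz":0,"gripper":0},{"ax":0,"ay":0,"az":0,"tx":0,"ty":0,"tz":0,"gripper":0},{"ax":0,"ay":0,"az":0,"tx":0,"ty":0,"tz":0,"gripper":0.4},{"ax":0,"ay":0,"az":0,"tx":0,"ty":0,"tz":0,"gripper":0.6},{"ax":0,"ay":0,"az":0,"tx":0,"ty":0,"tz":0,"gripper":0.6},{"ax":0,"ay":0,"az":0,"tx":0,"ty":0,"tz":0,"gripper":0.6}]}}

```text
time: 18.4
tcp_pos: [0.5274, 0.3758, 0.0871]
tcp_rot: [20.7, 90.0, 29.2]
force: [0.3, -0.5, 1.6]
finger_gap: 0.604
```

{"fn": "send_rows", "kwargs": {"motion": [{"ax":0,"ay":0,"az":0,"tx":-0.02,"ty":0,"tz":0,"gripper":0.6},{"ax":0,"ay":0,"az":0,"tx":-0.03,"ty":0,"tz":0,"gripper":0.6},{"ax":0,"ay":0,"az":0,"tx":-0.03,"ty":0,"tz":0,"gripper":0.6},{"ax":0,"ay":0,"az":0,"tx":-0.03,"ty":0,"tz":0,"gripper":0.6},{"ax":0,"ay":0,"az":0,"tx":0,"ty":0,"tz":0,"gripper":0.6}]}}

```text
time: 18.9
tcp_pos: [0.529, 0.3768, 0.2017]
tcp_rot: [22.7, 89.6, 31.2]
force: [0.5, 0.6, -0.2]
finger_gap: 0.602
```

Run:
```python
from h import *
cap()
c=onz("top",386.38,205.68,.042);print("cap",c)
print("j",env.sense()["joint_pos"]);go([c[0],c[1],.19],9.48)
s=env.get_image("side")[:,:,::-1];cv2.imwrite("pics/pinback.png",crop(s,215,280,115,90,5))
```

```text
cap T 386.40697674418607 205.87209302325581 172 382 392
cap S 291.5692307692308 222.56923076923078 65 221 224
cap [ 0.5367 -0.1274  0.042 ]
j [ 31.3586  30.4207  79.1233  -0.0026  70.4052 -67.1471]
t 19.0 pos [0.5274 0.3759 0.1974] gap 0.5979045453934695 F [ 0.1576 -0.9953 -0.1224] rot [89.0265  0.0242 -0.0509] shift [ 0.0074 -0.0737  0.4979] axes y,z [ 0.9863  0.1647  0.      0.1647 -0.9863  0.    ]
```

View pics/pinback.png

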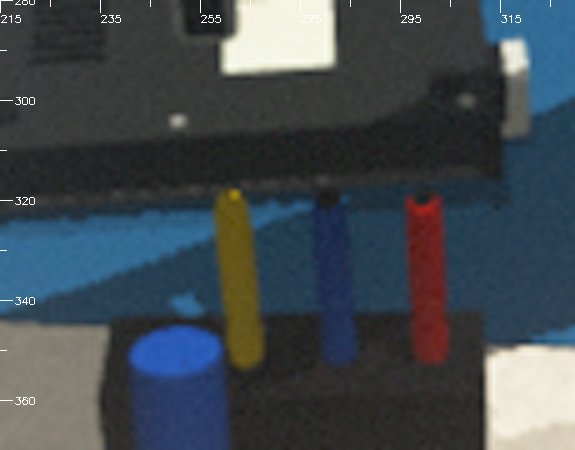

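The pin stands seated at the same height as its neighbours (base (263,353)). Next I turn the gripper and go over to the cap.

{"fn": "send_rows", "kwargs": {"motion": [{"ax":8.1,"ay":0,"az":0,"tx":0,"ty":0,"tz":0,"gripper":1},{"ax":8.1,"ay":0,"az":0,"tx":0,"ty":0,"tz":0,"gripper":1},{"ax":8.1,"ay":0,"az":0,"tx":0,"ty":0,"tz":0,"gripper":1},{"ax":8.1,"ay":0,"az":0,"tx":0,"ty":0,"tz":0,"gripper":1},{"ax":8.1,"ay":0,"az":0,"tx":0,"ty":0,"tz":0,"gripper":1},{"ax":8.1,"ay":0,"az":0,"tx":0,"ty":0,"tz":0,"gripper":1},{"ax":8.1,"ay":0,"az":0,"tx":0,"ty":0,"tz":0,"gripper":1},{"ax":8.1,"ay":0,"az":0,"tx":0,"ty":0,"tz":0,"gripper":1},{"ax":8.1,"ay":0,"az":0,"tx":0,"ty":0,"tz":0,"gripper":1},{"ax":8.1,"ay":0,"az":0,"tx":0,"ty":0,"tz":0,"gripper":1}]}}

```text
time: 20.05
tcp_pos: [0.5268, 0.3755, 0.1955]
tcp_rot: [-75.2, 89.9, -148.1]
force: [0.1, -0.4, -0.6]
finger_gap: 1.003
```

{"fn": "send_rows", "kwargs": {"motion": [{"ax":8,"ay":0,"az":0,"tx":0,"ty":0,"tz":0,"gripper":1},{"ax":0,"ay":0,"az":0,"tx":0,"ty":-0.008,"tz":0.045,"gripper":1},{"ax":0,"ay":0,"az":0,"tx":0,"ty":-0.008,"tz":0.045,"gripper":1},{"ax":0,"ay":0,"az":0,"tx":0,"ty":-0.008,"tz":0.045,"gripper":1},{"ax":0,"ay":0,"az":0,"tx":0,"ty":-0.008,"tz":0.045,"gripper":1},{"ax":0,"ay":0,"az":0,"tx":0,"ty":-0.007,"tz":0.045,"gripper":1},{"ax":0,"ay":0,"az":0,"tx":0,"ty":-0.007,"tz":0.045,"gripper":1},{"ax":0,"ay":0,"az":0,"tx":0,"ty":-0.007,"tz":0.045,"gripper":1},{"ax":0,"ay":0,"az":0,"tx":0,"ty":-0.007,"tz":0.045,"gripper":1},{"ax":0,"ay":0,"az":0,"tx":0,"ty":-0.007,"tz":0.045,"gripper":1}]}}

```text
time: 21.05
tcp_pos: [0.5273, -0.0364, 0.196]
tcp_rot: [-108.8, 89.9, 170.7]
force: [0.5, 0.3, 0.7]
finger_gap: 1.0
```

{"fn": "send_rows", "kwargs": {"motion": [{"ax":0,"ay":0,"az":0,"tx":0,"ty":-0.007,"tz":0.045,"gripper":1},{"ax":0,"ay":0,"az":0,"tx":0,"ty":0,"tz":0.048,"gripper":1},{"ax":0,"ay":0,"az":0,"tx":0,"ty":0,"tz":0,"gripper":1},{"ax":0,"ay":0,"az":0,"tx":0,"ty":0,"tz":0,"gripper":1}]}}

```text
time: 21.45
tcp_pos: [0.5359, -0.1281, 0.1958]
tcp_rot: [-122.4, 89.9, 157.0]
force: [-0.6, 1.1, -0.4]
finger_gap: 0.999
```

Run:
```python
from h import *
go([.5365,-.129,.070],9.48)
```

```text
t 21.45 pos [ 0.5359 -0.1281  0.1958] gap 0.9990754305720152 F [-0.5719  1.1496 -0.4444] rot [-0.0885 -0.0722  0.1135] shift [0.1258 0.0004 0.001 ] axes y,z [ 0.9863  0.1647  0.      0.1647 -0.9863  0.    ]
```

{"fn": "send_rows", "kwargs": {"motion": [{"ax":0,"ay":0,"az":0,"tx":0.03,"ty":0,"tz":0.001,"gripper":1},{"ax":0,"ay":0,"az":0,"tx":0.035,"ty":0,"tz":0,"gripper":1},{"ax":0,"ay":0,"az":0,"tx":0.035,"ty":0,"tz":0,"gripper":1},{"ax":0,"ay":0,"az":0,"tx":0.025,"ty":0,"tz":0,"gripper":1},{"ax":0,"ay":0,"az":0,"tx":0,"ty":0,"tz":0,"gripper":1},{"ax":0,"ay":0,"az":0,"tx":0,"ty":0,"tz":0,"gripper":1}]}}

```text
time: 22.05
tcp_pos: [0.5368, -0.1276, 0.0724]
tcp_rot: [-123.3, 90.0, 156.3]
force: [-0.0, 0.2, 0.9]
finger_gap: 0.998
```

Run:
```python
from h import *
go([.5365,-.129,.017],9.48)
t=env.get_image("top")[:,:,::-1];s=env.get_image("side")[:,:,::-1]
o=np.zeros((400,800,3),np.uint8)
o[:,:400]=crop(t,340,160,80,80,5);o[:,400:]=crop(s,255,180,80,80,5)
cv2.imwrite("pics/capg.png",o)
```

```text
t 22.05 pos [ 0.5368 -0.1276  0.0724] gap 0.9983181865609679 F [-0.029   0.1644  0.9064] rot [ 0.095  -0.0221  0.0337] shift [ 0.0554 -0.0005  0.0014] axes y,z [ 0.9863  0.1647  0.      0.1647 -0.9863  0.    ]
```

View pics/capg.png

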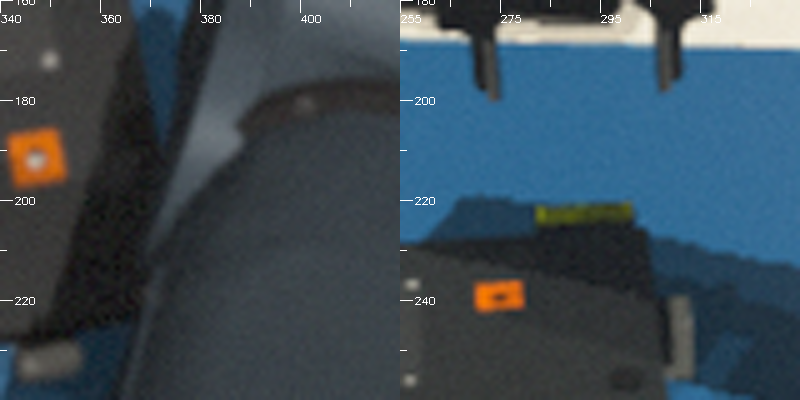

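The cap (282–300, row 222) lies between the open fingers (inner faces 273 and 305). I'll shift 1.5 mm, descend and close.

{"fn": "send_rows", "kwargs": {"motion": [{"ax":0,"ay":0,"az":0,"tx":0.015,"ty":-0.001,"tz":0.001,"gripper":1},{"ax":0,"ay":0,"az":0,"tx":0.02,"ty":0,"tz":0,"gripper":1},{"ax":0,"ay":0,"az":0,"tx":0.015,"ty":0,"tz":0,"gripper":1},{"ax":0,"ay":0,"az":0,"tx":0.005,"ty":0,"tz":0,"gripper":1},{"ax":0,"ay":0,"az":0,"tx":0,"ty":0,"tz":0,"gripper":1},{"ax":0,"ay":0,"az":0,"tx":0,"ty":0,"tz":0,"gripper":1}]}}

```text
time: 22.75
tcp_pos: [0.5365, -0.1298, 0.0179]
tcp_rot: [62.3, 89.9, -18.2]
force: [0.4, 0.4, 0.8]
finger_gap: 0.997
```

{"fn": "send_rows", "kwargs": {"motion": [{"ax":0,"ay":0,"az":0,"tx":0,"ty":0,"tz":0,"gripper":0.4},{"ax":0,"ay":0,"az":0,"tx":0,"ty":0,"tz":0,"gripper":0.4},{"ax":0,"ay":0,"az":0,"tx":0,"ty":0,"tz":0,"gripper":0.4},{"ax":0,"ay":0,"az":0,"tx":0,"ty":0,"tz":0,"gripper":0.4},{"ax":0,"ay":0,"az":0,"tx":0,"ty":0,"tz":0,"gripper":0.4}], "force": 70}}

```text
time: 23.25
tcp_pos: [0.536, -0.1297, 0.0172]
tcp_rot: [47.1, 90.0, -33.4]
force: [-0.1, -0.1, -0.3]
finger_gap: 0.396
```

The fingers reached 0.396 without stopping on the pack, so I'll look.

Run:
```python
from h import *
t,s=cap()
o=np.zeros((400,800,3),np.uint8)
o[:,:400]=crop(t,340,160,80,80,5);o[:,400:]=crop(s,255,180,80,80,5)
cv2.imwrite("pics/capg2.png",o)
```

```text
no cap
cap S 291.64102564102564 222.2051282051282 39 221 223
```

View pics/capg2.png

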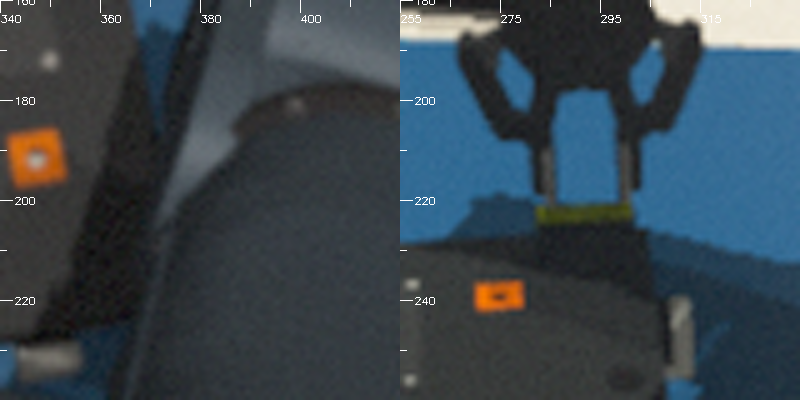

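Run:
```python
from h import *
print(env.sense()["tcp_pos"])
for p in[(.536,-.1297,.017),(.536,-.1297,.030),(.536,-.1297,.042),(.536,-.1297,.055)]:print(p,proj("side",p))
for y,z in((-.1145,.041),(-.1405,.041),(-.1145,.023)):print(y,z,proj("side",(.536,y,z)))
# row profile through left finger and cap in side image
s=env.get_image("side")
for r in range(206,232,2):print(r,s[r,282].tolist(),s[r,284].tolist(),s[r,291].tolist(),s[r,299].tolist())
```

```text
[ 0.5359 -0.1297  0.0171]
(0.536, -0.1297, 0.017) [292.6248 228.1005]
(0.536, -0.1297, 0.03) [292.4104 224.168 ]
(0.536, -0.1297, 0.042) [292.2105 220.5033]
(0.536, -0.1297, 0.055) [291.9919 216.495 ]
-0.1145 0.041 [291.5442 223.6483]
-0.1405 0.041 [292.7053 218.8232]
-0.1145 0.023 [291.8504 229.1569]
206 [32, 35, 39] [32, 33, 36] [46, 103, 145] [36, 39, 41]
208 [32, 36, 35] [33, 35, 38] [51, 108, 150] [50, 52, 52]
210 [32, 39, 39] [68, 70, 67] [50, 107, 148] [66, 68, 64]
212 [31, 35, 37] [78, 79, 78] [49, 106, 149] [64, 65, 64]
214 [33, 33, 37] [72, 71, 69] [48, 106, 147] [63, 65, 63]
216 [28, 33, 38] [67, 69, 66] [51, 108, 150] [61, 60, 60]
218 [35, 52, 62] [65, 64, 64] [52, 106, 149] [60, 67, 66]
220 [40, 84, 117] [65, 79, 87] [49, 92, 114] [57, 64, 46]
222 [68, 77, 45] [57, 66, 26] [63, 69, 31] [62, 70, 23]
224 [50, 62, 46] [53, 59, 35] [41, 47, 29] [42, 43, 33]
226 [37, 41, 48] [30, 36, 39] [32, 38, 36] [29, 33, 37]
228 [34, 41, 42] [32, 35, 41] [28, 31, 33] [34, 39, 39]
230 [34, 36, 44] [30, 35, 38] [32, 35, 40] [30, 30, 36]
```

The finger tips end on row ~220, which is z≈0.042, level with the pack's top. At this opening the pads really do sit about 25 mm behind the nominal TCP, so they closed above the pack. I'll reopen, go lower in steps while watching the force, and close again.

{"fn": "send_rows", "kwargs": {"motion": [{"ax":0,"ay":0,"az":0,"tx":-0.003,"ty":0,"tz":0,"gripper":1},{"ax":0,"ay":0,"az":0,"tx":0,"ty":0,"tz":0,"gripper":1},{"ax":0,"ay":0,"az":0,"tx":0,"ty":0,"tz":0,"gripper":1},{"ax":0,"ay":0,"az":0,"tx":0,"ty":0,"tz":0,"gripper":1},{"ax":0,"ay":0,"az":0,"tx":0.006,"ty":0,"tz":0,"gripper":1},{"ax":0,"ay":0,"az":0,"tx":0.007,"ty":0,"tz":0,"gripper":1},{"ax":0,"ay":0,"az":0,"tx":0,"ty":0,"tz":0,"gripper":1}]}}

```text
time: 24.1
tcp_pos: [0.5352, -0.1295, 0.0058]
tcp_rot: [-117.5, 89.9, 162.0]
force: [0.1, -0.5, 0.1]
finger_gap: 1.001
```

Run:
```python
from h import *
go([.5365,-.129,.002],9.48)
t,s=cap()
cv2.imwrite("pics/capg3.png",crop(s,250,180,90,70,6))
```

```text
t 24.1 pos [ 0.5352 -0.1295  0.0058] gap 1.0006265528538676 F [ 0.1134 -0.5066  0.1072] rot [ 0.0245 -0.0522  0.1003] shift [ 0.0038  0.0014 -0.0003] axes y,z [ 0.9863  0.1647  0.      0.1647 -0.9863  0.    ]
no cap
cap S 291.64102564102564 222.2051282051282 39 221 223
```

View pics/capg3.png

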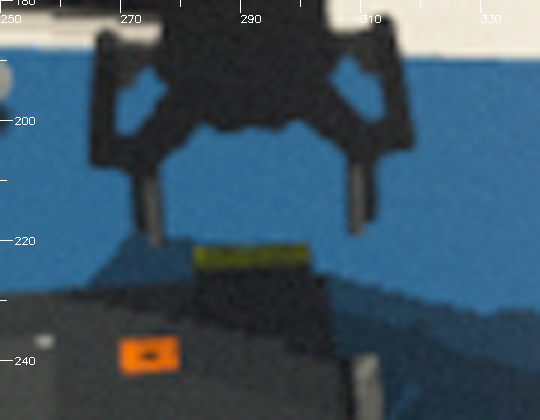

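{"fn": "send_rows", "kwargs": {"motion": [{"ax":0,"ay":0,"az":0,"tx":0.005,"ty":0,"tz":0,"gripper":1},{"ax":0,"ay":0,"az":0,"tx":0.005,"ty":0,"tz":0,"gripper":1},{"ax":0,"ay":0,"az":0,"tx":0,"ty":0,"tz":0,"gripper":1}]}}

```text
time: 24.5
tcp_pos: [0.5355, -0.1296, -0.0037]
tcp_rot: [-117.6, 89.9, 161.9]
force: [-0.1, -0.4, 0.5]
finger_gap: 1.001
```

{"fn": "send_rows", "kwargs": {"motion": [{"ax":0,"ay":0,"az":0,"tx":0,"ty":0,"tz":0,"gripper":0.45},{"ax":0,"ay":0,"az":0,"tx":0,"ty":0,"tz":0,"gripper":0.45},{"ax":0,"ay":0,"az":0,"tx":0,"ty":0,"tz":0,"gripper":0.45},{"ax":0,"ay":0,"az":0,"tx":0,"ty":0,"tz":0,"gripper":0.45}], "force": 70}}

```text
time: 24.9
tcp_pos: [0.5381, -0.1303, -0.0017]
tcp_rot: [64.7, 89.7, -15.8]
force: [5.7, 0.2, 4.0]
finger_gap: 0.615
```

Gripped (gap stopped at 0.615). Drawing the pack out along tool +z.

{"fn": "send_rows", "kwargs": {"motion": [{"ax":0,"ay":0,"az":0,"tx":0,"ty":0,"tz":0.005,"gripper":0.45},{"ax":0,"ay":0,"az":0,"tx":0,"ty":0,"tz":0.01,"gripper":0.45},{"ax":0,"ay":0,"az":0,"tx":0,"ty":0,"tz":0.01,"gripper":0.45},{"ax":0,"ay":0,"az":0,"tx":0,"ty":0,"tz":0.01,"gripper":0.45}]}}

```text
time: 25.3
tcp_pos: [0.5431, -0.1642, -0.0022]
tcp_rot: [82.2, 89.8, 1.7]
force: [5.5, 5.4, -0.4]
finger_gap: 0.618
```

```bash
python3 -c "
from h import *
go([0.5381+.165*.035,-.1303-.986*.035,-.0017],9.48)
t=env.get_image('top');H=cv2.cvtColor(t,cv2.COLOR_RGB2HSV)[170:240,370:440];v,u=np.nonzero(cv2.inRange(H,(24,120,40),(40,255,255)));print(len(u),u.mean()+370 if len(u) else 0)
s=env.get_image('side');H=cv2.cvtColor(s,cv2.COLOR_RGB2HSV)[180:235,270:315];v,u=np.nonzero(cv2.inRange(H,(22,120,40),(40,255,255)));print(len(u),u.mean()+270,v.mean()+180)"
```

```text
t 25.3 pos [ 0.5431 -0.1642 -0.0022] gap 0.6175306119629212 F [ 5.5117  5.424  -0.3623] rot [-0.0041  0.0226 -0.1658] shift [-0.0005  0.0006  0.0007] axes y,z [ 0.9863  0.1647  0.      0.1647 -0.9863  0.    ]
0 0
40 291.325 215.95
```

The cap follows (side row 222 to 216). Continuing.

{"fn": "send_rows", "kwargs": {"motion": [{"ax":0,"ay":0,"az":0,"tx":0,"ty":0,"tz":0.012,"gripper":0.45},{"ax":0,"ay":0,"az":0,"tx":0,"ty":0,"tz":0.012,"gripper":0.45},{"ax":0,"ay":0,"az":0,"tx":0,"ty":0,"tz":0.012,"gripper":0.45},{"ax":0,"ay":0,"az":0,"tx":0,"ty":0,"tz":0.012,"gripper":0.45},{"ax":0,"ay":0,"az":0,"tx":0,"ty":0,"tz":0.012,"gripper":0.45},{"ax":0,"ay":0,"az":0,"tx":0,"ty":0,"tz":0.012,"gripper":0.45},{"ax":0,"ay":0,"az":0,"tx":0,"ty":0,"tz":0.012,"gripper":0.45},{"ax":0,"ay":0,"az":0,"tx":0,"ty":0,"tz":0.012,"gripper":0.45},{"ax":0,"ay":0,"az":0,"tx":0,"ty":0,"tz":0.007,"gripper":0.45},{"ax":0,"ay":0,"az":0,"tx":0,"ty":0,"tz":0,"gripper":0.45}]}}

```text
time: 26.4
tcp_pos: [0.5584, -0.2668, -0.0032]
tcp_rot: [-89.8, 90.0, -170.3]
force: [-0.3, 0.3, -2.5]
finger_gap: 0.618
```

Run:
```python
from h import *
go([0.5381+.165*.138,-.1303-.986*.138,-.0017],9.48)
t=env.get_image("top")[:,:,::-1];s=env.get_image("side")[:,:,::-1]
o=np.zeros((400,800,3),np.uint8)
o[:,:400]=crop(t,350,160,100,100,4);o[:,400:]=crop(s,255,170,80,80,5)
cv2.imwrite("pics/out.png",o)
```

```text
t 26.4 pos [ 0.5584 -0.2668 -0.0032] gap 0.6180285668814067 F [-0.297   0.3267 -2.5256] rot [-0.0099  0.0001  0.0327] shift [-0.0015  0.0025 -0.    ] axes y,z [ 0.9863  0.1647  0.      0.1647 -0.9863  0.    ]
```

View pics/out.png

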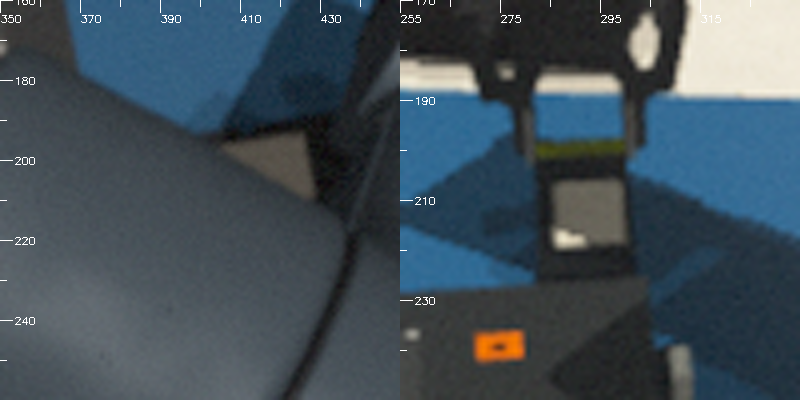

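The pack is out and held (Fz ≈ -2.5 N, about its full weight), with the cap at row 200. Lowering onto the mat in steps.

{"fn": "send_rows", "kwargs": {"motion": [{"ax":0,"ay":0,"az":0,"tx":0.004,"ty":0,"tz":0,"gripper":0.45},{"ax":0,"ay":0,"az":0,"tx":0.004,"ty":0,"tz":0,"gripper":0.45},{"ax":0,"ay":0,"az":0,"tx":0.004,"ty":0,"tz":0,"gripper":0.45},{"ax":0,"ay":0,"az":0,"tx":0.002,"ty":0,"tz":0,"gripper":0.45},{"ax":0,"ay":0,"az":0,"tx":0,"ty":0,"tz":0,"gripper":0.45},{"ax":0,"ay":0,"az":0,"tx":0,"ty":0,"tz":0,"gripper":0.45}]}}

```text
time: 27.1
tcp_pos: [0.5587, -0.2658, -0.0169]
tcp_rot: [-116.7, 90.0, 162.8]
force: [0.2, 0.5, -2.7]
finger_gap: 0.617
```

{"fn": "send_rows", "kwargs": {"motion": [{"ax":0,"ay":0,"az":0,"tx":0.0015,"ty":0,"tz":0,"gripper":0.45},{"ax":0,"ay":0,"az":0,"tx":0,"ty":0,"tz":0,"gripper":0.45},{"ax":0,"ay":0,"az":0,"tx":0,"ty":0,"tz":0,"gripper":0.45}]}}

```text
time: 27.4
tcp_pos: [0.5588, -0.2659, -0.0183]
tcp_rot: [62.5, 90.0, -18.0]
force: [-0.3, -0.5, -2.2]
finger_gap: 0.613
```

{"fn": "send_rows", "kwargs": {"motion": [{"ax":0,"ay":0,"az":0,"tx":0.0015,"ty":0,"tz":0,"gripper":0.45},{"ax":0,"ay":0,"az":0,"tx":0,"ty":0,"tz":0,"gripper":0.45},{"ax":0,"ay":0,"az":0,"tx":0,"ty":0,"tz":0,"gripper":0.45}]}}

```text
time: 27.7
tcp_pos: [0.5589, -0.266, -0.0193]
tcp_rot: [50.7, 90.0, -29.8]
force: [-2.0, 1.5, 6.7]
finger_gap: 0.614
```

Touchdown (Fz +6.7 N). Releasing and backing off.

{"fn": "send_rows", "kwargs": {"motion": [{"ax":0,"ay":0,"az":0,"tx":0,"ty":0,"tz":0,"gripper":0.8},{"ax":0,"ay":0,"az":0,"tx":0,"ty":0,"tz":0,"gripper":1},{"ax":0,"ay":0,"az":0,"tx":0,"ty":0,"tz":0,"gripper":1},{"ax":0,"ay":0,"az":0,"tx":-0.02,"ty":0,"tz":0,"gripper":1},{"ax":0,"ay":0,"az":0,"tx":-0.04,"ty":0,"tz":0,"gripper":1},{"ax":0,"ay":0,"az":0,"tx":-0.04,"ty":0,"tz":0,"gripper":1},{"ax":0,"ay":0,"az":0,"tx":-0.04,"ty":0,"tz":0,"gripper":1},{"ax":0,"ay":0,"az":0,"tx":-0.04,"ty":0,"tz":0,"gripper":1}]}}

```text
time: 28.5
tcp_pos: [0.5585, -0.2657, 0.1617]
tcp_rot: [-133.8, 90.0, 145.7]
force: [0.3, -0.9, 0.2]
finger_gap: 1.0
```

{"fn": "send_rows", "kwargs": {"motion": [{"ax":0,"ay":0,"az":0,"tx":0,"ty":-0.02,"tz":0.035,"gripper":1},{"ax":0,"ay":0,"az":0,"tx":0,"ty":-0.02,"tz":0.035,"gripper":1},{"ax":0,"ay":0,"az":0,"tx":0,"ty":-0.02,"tz":0.035,"gripper":1},{"ax":0,"ay":0,"az":0,"tx":0,"ty":-0.02,"tz":0.035,"gripper":1},{"ax":0,"ay":0,"az":0,"tx":0,"ty":-0.02,"tz":0.035,"gripper":1},{"ax":0,"ay":0,"az":0,"tx":0,"ty":0,"tz":0,"gripper":1},{"ax":0,"ay":0,"az":0,"tx":0,"ty":0,"tz":0,"gripper":1}]}}

```text
time: 29.2
tcp_pos: [0.4885, -0.4553, 0.1597]
tcp_rot: [-166.0, 90.0, 113.4]
force: [0.8, 0.4, 0.2]
finger_gap: 0.999
```

Run:
```python
from h import *
print(env.sense()["tcp_pos"],env.sense()["time"])
t=env.get_image("top")[:,:,::-1];s=env.get_image("side")[:,:,::-1]
o=np.zeros((480,800,3),np.uint8)
o[:,:400]=crop(t,150,120,300,360,4/3)[:480,:400];o[:,400:]=crop(s,200,160,160,192,2.5)[:480,:400]
cv2.imwrite("pics/final.png",o)
H=cv2.cvtColor(np.ascontiguousarray(t),cv2.COLOR_BGR2HSV)[150:260,385:470];v,u=np.nonzero(cv2.inRange(H,(24,120,40),(40,255,255)))
if len(u):print("cap",len(u),onz("top",u.mean()+385,v.mean()+150,.023))
```

```text
[ 0.4885 -0.4553  0.1597] 29.2
cap 168 [ 0.5574 -0.2638  0.023 ]
```

View pics/final.png

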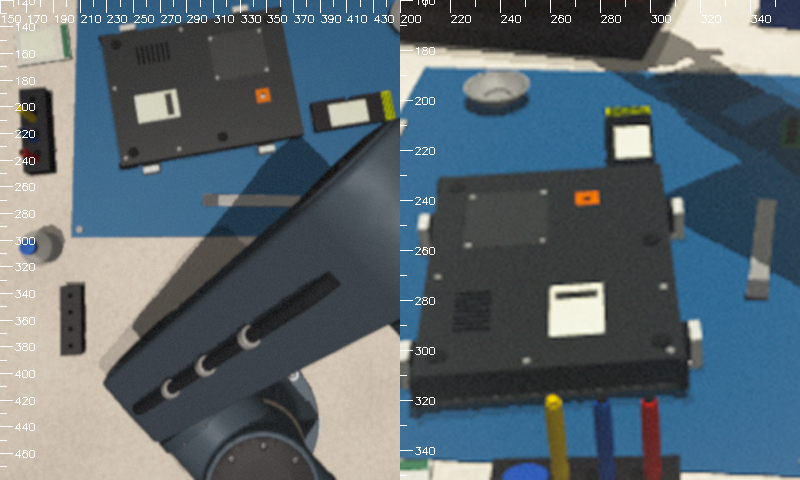

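The pack lies on the mat clear of the bay. In the top view it spans (382–430, 190–218) with its label and cap square, and its centre is at laptop y≈-0.269, about 10 cm from the mouth. The pin is upright beside the red and blue drivers, and the dish and pry bar look undisturbed. Handing in.

```bash
python3 -c "
from rig import env
s=env.sense();print(s['force'],abs(s['qvel']).max());print(env.sign_off())"
```

```text
[0.95681889 0.79668693 0.55814557] 0.6554407504629484
the job is handed in; nothing more can be done
None
```

I released the pack with the pin, put the pin back in its own hole, and drew the pack out. It now lies on the blue mat beside the bay. I handed in at about 29 s of the 64 s allowed; no verdict was reported.

- **Release:** I felt the catch about 19 mm down and pressed it to its stop. The highest force I read there was 7.2 N, against the 18 N limit. In the top view the cap then moved about 15 mm outward.
- **Final checks:** The pack looks flat, with its centre about 10 cm from the bay's mouth and about 29 mm clear between it and the laptop. The pin stands upright at the same height as before. The arm was at rest and clear of everything. Everything else I could see looked undisturbed; the arm hid part of the top view, so I did not check every item.
- **What disagreed:** The two cameras differed by about 5 mm on the hole, so I went between the two and confirmed it by feel. The first grip on the pack closed above it, because the finger tips stood about 25 mm higher than the nominal tool point. I reopened and gripped lower.
- **Pictures:** I viewed 11, one over the budget, because of that missed grip.

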